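# Load the bench shaker, clamp the sample bottles and pin the clamp nut

## Task

Stand every sample bottle upright in a nest of the bench shaker (any nest) with its barcode label facing the black reader bar, then swing the clamp arm over them until it meets its stop. Turn the knurled nut on the clamp stud clockwise, one to two turns, until the arm's pads press on the caps and the slot in the nut lines up with the cross hole in the stud. Then push the locking pin through slot and hole, from the side away from the reader, until its grip meets the nut, so that the clamp cannot shake loose, and leave the other glassware where it stands.

Things in the scene. Friction and masses are not known exactly. Their poses are not given: they have to be found in the camera images.
- shaker: bench shaker, fixed: grey base 225 x 104 mm with an aluminium nest plate whose top is 59 mm above the table. Origin: centre of the underside; x runs along the row of three nests towards the upright clamp stud, z up. Bottles in the nests stand 46 mm apart: take them with the fingers on the +y and -y sides
- reader (a point): middle of the window of the black reader bar (150 mm long, 24 mm thick, top 90 mm above the table) along the shaker's -y side, 86 mm from the row of nests. Axes as the shaker's. The window looks along +y: a bottle faces the reader when its label looks along the shaker's -y, squarely across the row
- nest1 (a point): centre of the floor of the nest nearest the stud (70 mm from it): a round recess 37 mm across and 12 mm deep, floor 47 mm above the table. Axes as the shaker's
- nest2 (a point): the same for the middle nest (116 mm from the stud)
- nest3 (a point): the same for the nest farthest from the stud (162 mm from it)
- clamp_arm (a joint): clamp arm, a steel bar 20 mm wide turning about the stud: 0 = over the nests, at its stop; grows (rad, clockwise from above) as it swings aside, to 1.6. Starts at 1.15 to 1.42, stays where it is left, takes about 1.5 N at the handle. It sinks as the nut is turned. Three sprung rubber pads hang under it, one per nest; as found they clear the caps by 6 mm or more
- clamp_lift: the travelling part of the clamp: the arm with its three sprung rubber pads (32 mm square, one over each nest). Origin on the stud's axis, level with the table when the nut is home, higher by 1.27 mm per rad still to turn
- clamp_handle (a point): on the axis of the arm's upright black round handle, 16 mm across, 93 mm from the stud's axis; 11 mm below its top and 25 mm above the arm's upper face. x points along the arm towards the stud
- nut (a joint): knurled brass captive nut on the stud: angle in rad still to be screwed down; falls as it is turned clockwise seen from above. It stays at its height; its threaded sleeve lowers the arm 8 mm a turn. 0 = home: slot in line with the stud's hole, pads pressing each cap with 2.5 N. The pin enters only within about 0.08 of 0 (or of a half turn); the thread ends at -0.3. Starts at 7.5 to 12.3; turns with 0.1 N m, stays as left
- nut_grip (a point): on the nut's axis at the height to grip it, 183 mm above the table. The nut is 40 mm across, from 18 mm below to 4 mm above this point, with a crown 32 mm across and 14 mm tall above that, parted by a slot 10 mm wide, open at the top. The stud ends 27 mm above this point; the arm's upper face lies 28 to 43 mm below it. Axes turn with the nut; the slot runs along y
- stud_hole (a point): centre of the cross hole, 10 x 10 mm, through the fixed stud (20 mm across), running along the shaker's y, 191.5 mm above the table. Axes as the shaker's. With the nut home the slot's floor is 5 mm below this point. The pin goes in from the shaker's +y side, pointing along its -y
- pin: locking pin lying on the table: steel shaft 7 mm across, round tip, 54 mm long, on a square black grip 18 x 18 x 36 mm; 45 g. Origin: on the axis where shaft and grip meet, 9 mm above the table as it lies; the shaft points along +x, the grip reaches 36 mm along -x. Fully in, the grip meets the round of the nut, the origin 20 mm from the stud's axis
- bottle_a: amber glass sample bottle, 32 mm across, 68 mm tall (straight wall to 49 mm, then shoulder and black screw cap 27 mm across), 60 g, balanced 15 mm above the base. Origin: centre of the underside; z up. A white barcode label 29 mm wide wraps the side that looks along the bottle's own -x. Absent in some runs
- bottle_b: amber glass sample bottle, 32 mm across, 68 mm tall (straight wall to 49 mm, then shoulder and black screw cap 27 mm across), 60 g, balanced 15 mm above the base. Origin: centre of the underside; z up. A white barcode label 29 mm wide wraps the side that looks along the bottle's own -x. Absent in some runs
- bottle_c: amber glass sample bottle, 32 mm across, 68 mm tall (straight wall to 49 mm, then shoulder and black screw cap 27 mm across), 60 g, balanced 15 mm above the base. Origin: centre of the underside; z up. A white barcode label 29 mm wide wraps the side that looks along the bottle's own -x. Absent in some runs
- label_a (a point): middle of bottle_a's label, on the glass, 26 mm above the underside and 16 mm from the axis
- label_b (a point): the same for bottle_b
- label_c (a point): the same for bottle_c
- flask: conical flask with a stopper, 84 mm across and 133 mm tall, standing near the work: leave it. Origin at its underside
- beaker_250: glass beaker, 80 mm across and 95 mm tall: leave it. Origin at its underside
- jar_mung: glass jar with a green screw cap, 58 mm across and 92 mm tall, behind the shaker: leave it. Origin at its underside

How it is judged (in metres and radians):
On the way, in this order (a step that is already met when the one before it is completed fails the run):
1. every bottle stands in a nest with its label to the reader bar ((horizontal distance between bottle_a and nest1 below 0.006 m or horizontal distance between bottle_a and nest2 below 0.006 m or horizontal distance between bottle_a and nest3 below 0.006 m) and z of bottle_a in the frame of shaker between 0.044 and 0.0495 m and angle between each of bottle_a, bottle_b, bottle_c's own z axis and vertical below 0.08 rad and y of each of label_a, label_b, label_c in the frame of shaker below -0.0135 m and (horizontal distance between bottle_b and nest1 below 0.006 m or horizontal distance between bottle_b and nest2 below 0.006 m or horizontal distance between bottle_b and nest3 below 0.006 m) and z of bottle_b in the frame of shaker between 0.044 and 0.0495 m and (horizontal distance between bottle_c and nest1 below 0.006 m or horizontal distance between bottle_c and nest2 below 0.006 m or horizontal distance between bottle_c and nest3 below 0.006 m) and z of bottle_c in the frame of shaker between 0.044 and 0.0495 m), for 0.2 s.
2. the clamp arm is over the bottles, at its stop (all of step 1 and value of joint clamp_arm below 0.06 rad), for 0.2 s.
3. the nut is screwed home, its slot in line with the hole in the stud (value of joint clamp_arm below 0.06 rad and value of joint nut between -0.15 and 0.15 rad and contact force between clamp_lift and bottle_a above 1 N and contact force between clamp_lift and bottle_b above 1 N and contact force between clamp_lift and bottle_c above 1 N), for 0.2 s.
At the end, for the whole second after the job is handed in: Each bottle upright on a nest's floor (6 mm), label to the reader within 30 degrees, pressed by its pad over 1 N; arm below 0.06 rad; nut within 0.15 rad of 0; pin through slot and hole from the shaker's +y side, origin 12 to 25 mm from the stud's axis, level within 0.2 rad; all at rest (all of step 1 and all of step 3 and y of pin in the frame of stud_hole between 0.012 and 0.025 m and x of pin in the frame of stud_hole between -0.006 and 0.006 m and z of pin in the frame of stud_hole between -0.007 and 0.006 m and angle between the x axis of pin and the y axis of stud_hole, either way round below 0.2 rad and linear speed of each of bottle_a, bottle_b, bottle_c, pin below 0.02 m/s); the robot touches nothing.
It fails at once if the flask, the beaker or the lidded glass jar is shoved more than 3 cm (distance of any of flask, beaker_250, jar_mung from where it was at the start of the episode above 0.03 m).
Of bottle_a, bottle_b, bottle_c only 2 to 3 are there at a start; the rules pass over those that are not, and their reading is None.
At some moment in a run one of bottle_a, bottle_b, bottle_c, pin may be knocked a few centimetres aside while the robot is not near it.
Once in a run the grip may slacken for a moment while it holds something.
It also fails if it takes over 210 s, if anything falls off the work surface, if the arm or the gripper's body presses on something with over 40 N, if the wrist force passes 120 N, or if a joint passes its speed limit or range.

## Robot

A 7-joint arm with a two-finger parallel gripper is mounted at the origin on the work surface; the furniture and walls round the work are solid. World frame = base frame: x ahead of the robot, y to its left, z up, the work surface at z = 0. Lengths are in mm, angles in degrees, forces in N, time in s.
With the tool pointing down it reaches from about 400 to 875 mm from the base axis. Payload 6.5 kg.
Tool frame: the origin (TCP) lies on the front face of the gripper's body, between the roots of the fingers; the fingertips stand 73 mm ahead of it and the grasp point (between the pads) lies 54 mm ahead of it (robot.tcp_to_tips is the z of the fingertips in the tool frame, in mm); z points along the fingers, y is the line along which they close (so a half turn about z gives the same grasp; the last joint's range is limited). The gripper opens to 85 mm and grips with 20 to 120 N. Pads are 22 mm wide; open, the fingers measure 114 mm over their backs; the gripper's body (76 mm by 85 mm) begins 54 mm behind the grasp point. The pads swing forward as they close: fully open they stand 13 mm farther back than shut.
Start: joints at [-69.626, 30.733, -0.252, 88.115, 0.149, 61.152, -4.079], TCP at [266.105, 593.025, 303.89] pointing down, gripper open.
Joint ranges: [-154.64, 154.64], [-21.42, 123.67], [-72.66, 72.17], [13.99, 137.28], [-74.86, 254.86], [10.95, 109.41], [-158.01, 158.01]. Speed limits (degrees/s): [136.94, 136.94, 180, 180, 180, 180, 180].

## Interface

Orientations are given as [roll, pitch, yaw] about the fixed x, y, z axes, in that order (R = Rz(yaw) Ry(pitch) Rx(roll)).
In Python, from plant import robot gives the robot as it stands.
- The arm moves only by the shell command python3 -m creep 'ROWS' [FORCE]. ROWS is JSON, one flat list of numbers, 7 for each row, row after row: the shift along the world's x, y, z in cm, then the turn, a rotation vector about the world's x, y, z in rad, then the finger opening in cm, from 0 to 8.54. In form: [tx, ty, tz, wx, wy, wz, gripper, tx, ty, tz, wx, wy, wz, gripper, ...]. A call has 1 to 20 rows; each row shifts and turns the commanded pose from where the row before left it; what a row does not reach is not made up. A row lasts 1/10 s, in which the tool goes at most 50 mm and 8.59 degrees, less where a joint would pass 70% of its speed; a pose out of reach is approached as far as the arm can. A call is refused whole if a number of a shift passes 5 or a number of a turn 0.15, either way. A call with a gripper value outside its range is refused whole. The fingers move at their own pace and stop on an object; FORCE is the grip in N (left out, the last holds). Time passes only in rows, so rows that do not move let the fingers close. It gives the time, the measured TCP pose, the force, the opening and the grip force at its end, in the units of the state.
- robot.get_state(): the state, without advancing time (a new reading comes with each control period).
- robot.get_image(name): name is "side" or "top" or "wrist"; returns the picture (480x640x3 uint8, red, green, blue); there is no depth.
- robot.camera_params(name): a dict with "vertical_fov" (degrees; the focal length in pixels is half the picture's height over the tangent of half this angle, whatever the lens; pixels are square), "cx", "cy" (the principal point, pixels), "R" (3x3) and "t" (3): a world point X has camera coordinates R X + t; the wrist camera has in their place "T_tool_cam" (4x4, takes a point from camera to tool coordinates, whose origin is the TCP and whose axes are the flange's). Camera axes: x right, y down, z forward; pixel columns grow to the right and rows downward; lengths in mm; the calibration is good to about 2 mm. A picture is of the moment at which its call begins: read the wrist's pose just before it. camera_params takes no time and is no camera call.
- robot.hand_in(): hands the job in; it is judged then, once.
The state is a dict: "time": time; "joint_pos": joint angles; "qd": joint speeds; "joint_torque": joint torques, N m; "eef_pos": TCP position; "eef_rot": TCP orientation; "wrist_force": force on the tool from outside, world axes, zero at the start; "moment": the same for the moment, N m; "opening": finger opening in mm; "grasp_force": force on a finger pad.
Only numpy, scipy, OpenCV 4.12 (cv2) and the standard library are available. Lean on these libraries where they do the work, as an engineer would, in place of code of your own. Each camera call takes 0.05 s, during which the arm holds its last target. There are 200 camera calls.

## Working session

There is one attempt and no reset: what is moved stays moved. The work goes in short steps, Python scripts to look and compute and a shell command to move; the robot and the scene stay as the last step left them, time stands still between calls to the robot, and variables do not carry over. Pictures are saved under pics/ and viewed, at most 14 in all, crops included, and the job is handed in when it is done.

```bash
mkdir -p pics; ls; cat > h.py <<'E'
import numpy as np, cv2
from plant import robot
from scipy.spatial.transform import Rotation as Ro
def snap(n,f):
    s=robot.get_state(); im=robot.get_image(n); cv2.imwrite('pics/'+f+'.png',im[:,:,::-1]); return s
def cam(n,s=None):
    p=robot.camera_params(n); f=240/np.tan(np.radians(p['vertical_fov'])/2)
    if 'R' in p: R=np.array(p['R']);t=np.array(p['t'])
    else:
        T=np.array(p['T_tool_cam']); s=s or robot.get_state()
        A=np.eye(4);A[:3,:3]=Ro.from_euler('xyz',s['eef_rot'],degrees=True).as_matrix();A[:3,3]=s['eef_pos']
        M=np.linalg.inv(A@T);R=M[:3,:3];t=M[:3,3]
    return R,t,f,p['cx'],p['cy']
def px2w(c,u,v,z):
    R,t,f,cx,cy=c; d=R.T@np.array([(u-cx)/f,(v-cy)/f,1]);o=-R.T@t
    return (o+d*(z-o[2])/d[2]).round(1)
def w2px(c,X):
    R,t,f,cx,cy=c; q=R@np.array(X,float)+t; return np.round([cx+f*q[0]/q[2],cy+f*q[1]/q[2]],1)
E
python3 - <<'E'
from h import *
print(snap('top','top0'));snap('side','side0')
for n in('top','side'):
    c=cam(n);print(n,(-c[0].T@c[1]).round(),c[2:],c[0].round(2).tolist())
print(robot.camera_params('wrist'))
E
```

```text
pics
{'time': 0.0, 'joint_pos': array([-69.62669276,  30.77668074,  -0.25437273,  88.17065554,
         0.14665382,  61.14818362,  -4.07826553]), 'qd': array([ 0.02295915,  0.01832912,  0.01580525, -0.11156857,  0.03059617,
       -0.014674  ,  0.04250661]), 'joint_torque': array([ 1.81280866e-04, -5.83415043e+01,  1.04845371e+00, -2.59092003e+01,
        1.23284638e-02,  9.76457493e-03,  3.67515511e-06]), 'eef_pos': array([265.89918562, 592.58962037, 303.0224537 ]), 'eef_rot': array([-1.79904921e+02,  4.94595285e-03,  1.55837963e+02]), 'wrist_force': array([ 0.65737877,  0.24995768, -0.42860387]), 'moment': array([ 0.03650617,  0.04387219, -0.06167115]), 'grasp_force': 0.0, 'opening': 85.36534741505203}
top [ 429.  354. 1080.] (np.float64(568.7523651074844), 316.31972324519154, 239.18129087785093) [[-0.01, -1.0, -0.01], [-1.0, 0.01, -0.04], [0.04, 0.01, -1.0]]
side [ 171. -226.  699.] (np.float64(456.0236140605503), 321.88349791832263, 241.45384953565275) [[0.87, -0.49, -0.02], [-0.34, -0.57, -0.75], [0.36, 0.66, -0.66]]
{'vertical_fov': 58.38039462931231, 'cx': 319.21043188738605, 'cy': 237.71208427211153, 'T_tool_cam': array([[-1.03843106e-05, -9.53073605e-01, -3.02738672e-01,
         7.63820487e+01],
       [ 9.99999945e-01, -1.10695608e-04,  3.14187652e-04,
        -4.32433176e-01],
       [-3.32955799e-04, -3.02738652e-01,  9.53073553e-01,
        -6.94928263e+01],
       [ 0.00000000e+00,  0.00000000e+00,  0.00000000e+00,
         1.00000000e+00]])}
```

View pics/top0.png

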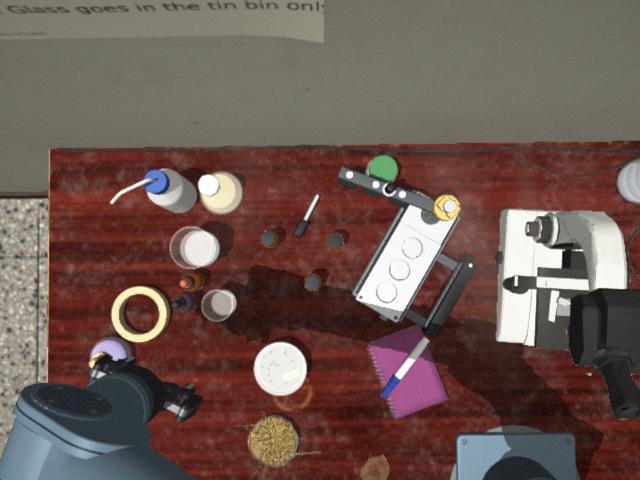

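View pics/side0.png

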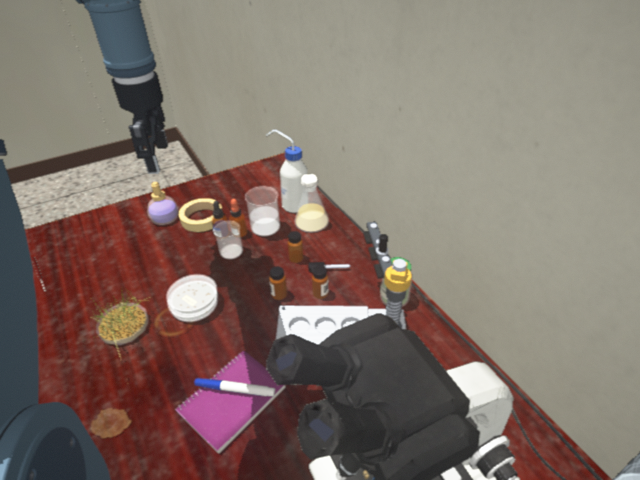

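```bash
python3 - <<'E'
from h import *
c=cam('top')
for n,u,v,z in [('b1',269,239,68),('b2',336,240,68),('b3',313,282,68),('ping',300,228,14),('pintip',317,196,9),('pinjoin',305,221,9),('n1',412,247,59),('n2',400,268,59),('n3',387,292,59),('stud',449,207,205),('handle',391,188,190),('armend',345,172,155),('jar',383,168,92),('readerA',470,259,90),('readerB',430,330,90),('flask',205,185,130),('beak',195,248,50)]:
    print(n,px2w(c,u,v,z)[:2])
E
```

```text
b1 [470.6 449.7]
b2 [467.5 330.3]
b3 [393.3 372.1]
ping [492.8 396.3]
pintip [553.4 363.8]
pinjoin [506.3 387. ]
n1 [453.7 194.1]
n2 [416.3 216.2]
n3 [373.7 240.1]
stud [511.2 159. ]
handle [543.6 245.9]
armend [575.3 316.3]
jar [591.4 247.3]
readerA [431.   98.9]
readerB [309.2 170.4]
flask [560.3 550.9]
beak [456.6 586.1]
```

```bash
python3 - <<'E'
from h import *
s=cv2.imread('pics/side0.png')[225:305,255:345];t=cv2.imread('pics/top0.png')[180:300,255:350]
a=cv2.resize(s,None,fx=4.4,fy=4.4,interpolation=3);b=cv2.resize(t,None,fx=4,fy=4,interpolation=3)
H=max(a.shape[0],b.shape[0]);p=lambda i:cv2.copyMakeBorder(i,0,H-i.shape[0],0,4,0)
cv2.imwrite('pics/m0.png',np.hstack([p(a),p(b)]))
c=cam('side')
for X in [(470.6,449.7,68),(467.5,330.3,68),(393.3,372.1,68)]: print(w2px(c,X))
E
python3 -m creep '[2,-3,1,0,0,0,8.5, 2,-3,1,0,0,0,8.5, 2,-3,1,0,0,0,8.5, 2,-3,1,0,0,0,8.5, 2,-3,1,0,0,0,8.5, 2,-3,1,0,0,0,8.5]'
```

```text
[293.1 235.6]
[319.3 270.4]
[275.8 271.1]
time: 0.7
eef_pos: [386.6, 411.5, 363.9]
eef_rot: [-180.0, -0.0, 155.8]
wrist_force: [0.3, -0.0, 0.5]
opening: 85.3
grasp_force: 0.0
```

View pics/m0.png

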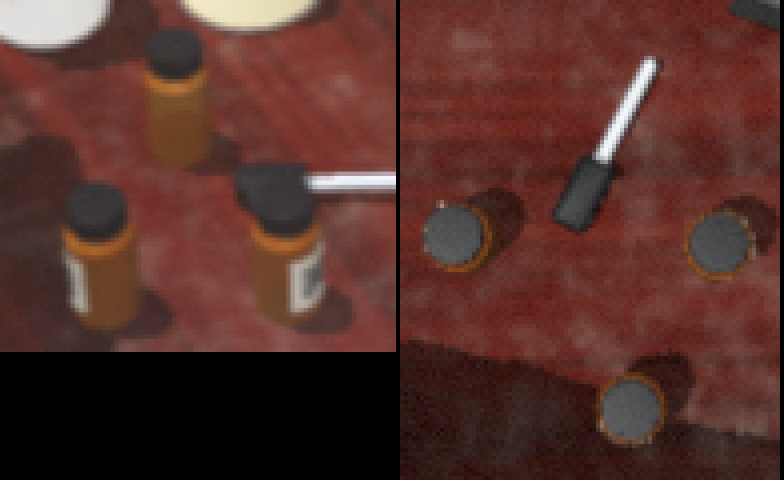

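```bash
cat >> h.py <<'E'
def label(im,c,x,y,z0=0):
    """angular whiteness profile of the bottle wall, label centre/edges (deg)"""
    R,t,f,cx,cy=c; o=-R.T@t; A=np.arange(0,360,5); P=[]
    hs=cv2.cvtColor(im,cv2.COLOR_BGR2HSV)
    for a in np.radians(A):
        n=np.array([np.cos(a),np.sin(a),0]); v=[]
        for z in range(16,37,4):
            X=np.array([x,y,z0+z])+16*n; d=o-X; d/=np.linalg.norm(d)
            if n@d<0.12: continue
            u=w2px(c,X)
            if 0<=u[0]<639 and 0<=u[1]<479: v.append(hs[int(round(u[1])),int(round(u[0])),1])
        P.append(np.mean(v) if v else np.nan)
    return A,np.array(P)
E
python3 - <<'E'
from h import *
s=snap('wrist','w1');c=cam('wrist',s)
im=cv2.imread('pics/w1.png')
for X in [(470.6,449.7),(467.5,330.3),(393.3,372.1)]:
    print(w2px(c,(*X,68)),w2px(c,(*X,0)))
E
```

```text
[396.1 260.2] [385.1 237.5]
[276.2 306.1] [282.1 277.8]
[282.1 218.9] [287.5 201.7]
```

View pics/w1.png

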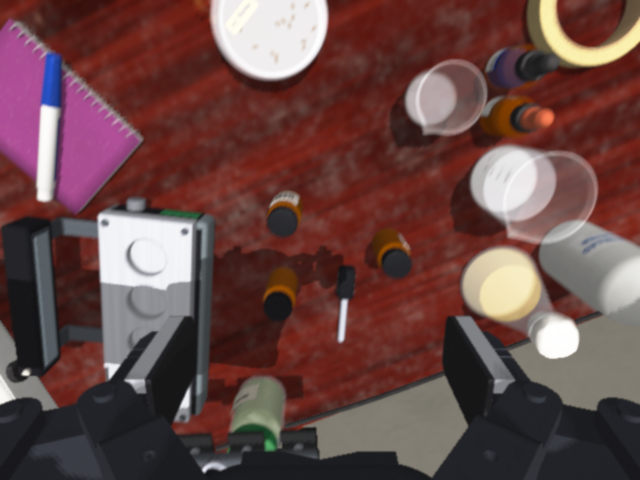

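```bash
python3 - <<'E'
from h import *
c=cam('wrist');im=cv2.imread('pics/w1.png')
for u,v in [(396,263),(278,305),(283,222)]:
    X=px2w(c,u,v,68);print(X)
    A,P=label(im,c,*X[:2]); print([(int(a),int(p)) for a,p in zip(A,P) if p==p])
print([px2w(c,u,v,z) for u,v,z in [(347,270,18),(346,291,9),(341,341,9)]])
E
```

```text
[481.  441.7  68. ]
[(120, 124), (125, 151), (130, 183), (135, 218), (140, 225), (145, 231), (150, 234), (155, 229), (160, 230), (165, 233), (170, 233), (175, 234), (180, 235), (185, 231), (190, 232), (195, 232), (200, 228), (205, 228), (210, 224), (215, 225), (220, 220), (225, 220), (230, 216), (235, 213), (240, 208), (245, 202)]
[474.2 324.7  68. ]
[(75, 188), (80, 207), (85, 212), (90, 217), (95, 224), (100, 226), (105, 225), (110, 225), (115, 227), (120, 225), (125, 225), (130, 226), (135, 225), (140, 224), (145, 224), (150, 224), (155, 223), (160, 223), (165, 227), (170, 231), (175, 230), (180, 225), (185, 222), (190, 224), (195, 217), (200, 216), (205, 201), (210, 196)]
[402.9 364.9  68. ]
[(90, 221), (95, 222), (100, 212), (105, 134), (110, 58), (115, 34), (120, 31), (125, 33), (130, 36), (135, 33), (140, 30), (145, 32), (150, 30), (155, 31), (160, 33), (165, 31), (170, 26), (175, 27), (180, 29), (185, 30), (190, 25)]
[array([488.6, 392.9,  18. ]), array([514.3, 381.1,   9. ]), array([568.6, 351.3,   9. ])]
```

```bash
python3 -m creep '[0.3,-1,-3,0,0,0,8.5, 0.3,-1,-3,0,0,0,8.5, 0.2,-1,-3,0,0,0,8.5, 0,-1,-3,0,0,0,8.5, 0,0,0,0,0,0,8.5, 0,0,0,0,0,0,8.5, 0,0,0,0,0,0,8.5]'
cat >> h.py <<'E'
import json
def wsnap(f):
    s=snap('wrist',f); json.dump({k:np.array(s[k]).tolist() for k in('eef_pos','eef_rot')},open('pics/'+f+'.json','w')); return cam('wrist',s),cv2.imread('pics/'+f+'.png')
def wload(f): return cam('wrist',json.load(open('pics/'+f+'.json'))),cv2.imread('pics/'+f+'.png')
E
python3 - <<'E'
from h import *
c,im=wsnap('w2')
X=px2w(c,320,240,68);print(robot.get_state()['eef_pos'],w2px(c,(393,372,68)))
E
```

```text
time: 1.45
eef_pos: [394.6, 374.5, 245.5]
eef_rot: [179.8, 0.0, 155.9]
wrist_force: [-0.6, 0.7, 1.1]
opening: 84.8
grasp_force: 0.0
[394.66608343 374.52419426 245.63146859] [314.  233.5]
```

View pics/w2.png

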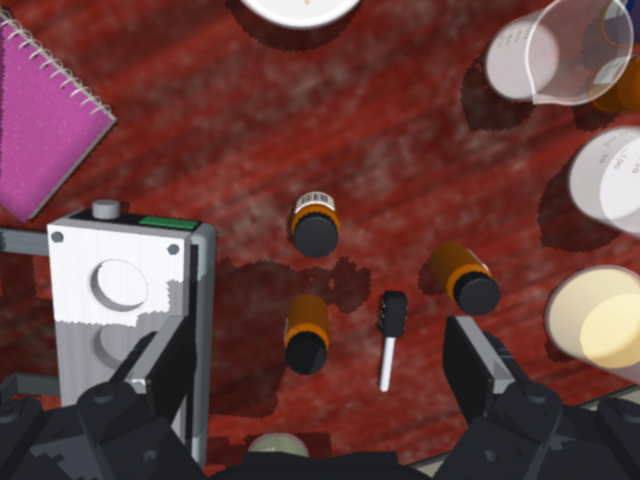

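```bash
python3 - <<'E'
from h import *
c,im=wload('w2')
for u,v in [(478,295),(306.5,353),(316,235)]:
    X=px2w(c,u,v,68);print(X)
    A,P=label(im,c,*X[:2]); print([(int(a),int(p)) for a,p in zip(A,P) if p==p])
print([px2w(c,u,v,z) for u,v,z in [(392,325,18),(391,336,9),(385,390,9)]])
print('nests',[px2w(c,u,v,59) for u,v in [(119,285),(130,342)]])
E
```

```text
[472.4 449.7  68. ]
[(130, 134), (135, 184), (140, 220), (145, 231), (150, 236), (155, 235), (160, 232), (165, 229), (170, 231), (175, 236), (180, 234), (185, 232), (190, 230), (195, 233), (200, 230), (205, 230), (210, 225), (215, 225), (220, 221), (225, 223), (230, 220), (235, 219), (240, 213), (245, 215), (250, 214), (255, 213), (260, 209), (265, 202)]
[466.1 333.5  68. ]
[(85, 174), (90, 185), (95, 206), (100, 217), (105, 229), (110, 226), (115, 227), (120, 228), (125, 228), (130, 230), (135, 228), (140, 228), (145, 229), (150, 230), (155, 225), (160, 224), (165, 228), (170, 230), (175, 229), (180, 230), (185, 226), (190, 225), (195, 226), (200, 226), (205, 222), (210, 219), (215, 198), (220, 176)]
[394.3 372.7  68. ]
[(110, 69), (115, 43), (120, 31), (125, 32), (130, 31), (135, 29), (140, 33), (145, 29), (150, 27), (155, 33), (160, 23), (165, 26), (170, 33), (175, 27), (180, 31), (185, 31), (190, 29), (195, 30), (200, 31)]
[array([499.3, 389.9,  18. ]), array([513.6, 385.1,   9. ]), array([559.6, 361.8,   9. ])]
nests [array([375.5, 241.4,  59. ]), array([414.4, 225.6,  59. ])]
```

```bash
python3 -m creep '[0,-0.2,-0.4,0,0,-0.136,8.5, 0,0,-0.5,0,0,-0.136,8.5, 0,0,-0.5,0,0,-0.136,8.5, 0,0,-0.5,0,0,-0.136,8.5, 0,0,-0.5,0,0,-0.136,8.5, 0,0,-0.5,0,0,-0.136,8.5, 0,0,-0.5,0,0,-0.136,8.5, 0,0,-0.5,0,0,-0.136,8.5, 0,0,-0.5,0,0,-0.136,8.5, 0,0,-0.5,0,0,-0.136,8.5, 0,0,-0.5,0,0,-0.136,8.5, 0,0,0,0,0,0,8.5, 0,0,0,0,0,0,8.5]'
python3 - <<'E'
from h import *
c,im=wsnap('w3')
print(w2px(c,(393.8,372.4,68)));print(robot.get_state()['eef_pos'],robot.get_state()['joint_pos'].round())
E
```

```text
time: 2.8
eef_pos: [394.3, 371.9, 190.7]
eef_rot: [180.0, -0.1, 70.4]
wrist_force: [1.1, -0.6, 0.4]
opening: 84.8
grasp_force: 0.0
[315.5 269.2]
[394.31138905 371.76628626 190.71557472] [-65.  31.  22. 111. -17.  42. -53.]
```

```bash
python3 -m creep '[0,0,-2,0,0,0,8.5, 0,0,-2.5,0,0,0,8.5, 0,0,-2.5,0,0,0,8.5, 0,0,-2,0,0,0,8.5, 0,0,-1.2,0,0,0,8.5, 0,0,0,0,0,0,8.5, 0,0,0,0,0,0,8.5, 0,0,0,0,0,0,2.5, 0,0,0,0,0,0,2.5, 0,0,0,0,0,0,2.5, 0,0,0,0,0,0,2.5, 0,0,0,0,0,0,2.5, 0,0,0,0,0,0,2.5, 0,0,0,0,0,0,2.5]' 30
python3 -m creep '[0,0,0,0,0,0,2.5, 0,0,0.5,0,0,0,2.5]'
```

```text
time: 4.25
eef_pos: [394.2, 371.3, 88.4]
eef_rot: [-180.0, -0.0, 70.1]
wrist_force: [-1.3, -1.2, 5.3]
opening: 31.1
grasp_force: 29.4
time: 4.45
eef_pos: [393.8, 370.8, 92.7]
eef_rot: [-180.0, 0.0, 70.1]
wrist_force: [-0.7, 0.2, -0.6]
opening: 31.5
grasp_force: 29.8
```

```bash
python3 -m creep '[0,0,3,0,0,0,2.5, 0,0,3,0,0,0.1,2.5, 0,-1,3,0,0,0.13,2.5, 0,-1.5,3,0,0,0.13,2.5, 0,-1.5,3,0,0,0.13,2.5, 0,-1.5,1,0,0,0.13,2.5, 0,-1.5,0,0,0,0.13,2.5, 0,-1.5,0,0,0,0.13,2.5, 0,-1.5,0,0,0,0.13,2.5, 0,-1.5,0,0,0,0.13,2.5, 0,-1.5,0,0,0,0.13,2.5, 0.1,-1.3,0,0,0,0.126,2.5, 0,0,0,0,0,0,2.5, 0,0,0,0,0,0,2.5, 0,0,0,0,0,0,2.5]'
python3 - <<'E'
from h import *
c,im=wsnap('w4')
for n in [(453.7,194.1),(416.3,216.2),(373.7,240.1)]: print(w2px(c,(*n,59)))
print(robot.get_state()['joint_pos'].round())
E
```

```text
time: 5.95
eef_pos: [395.1, 228.9, 253.0]
eef_rot: [180.0, 0.0, 150.0]
wrist_force: [0.2, 0.7, -0.4]
opening: 31.1
grasp_force: 29.9
[318.2 322.2]
[318.9 263. ]
[317.9 189.5]
[-43.  16.   8. 120.  -3.  45.  27.]
```

View pics/w4.png

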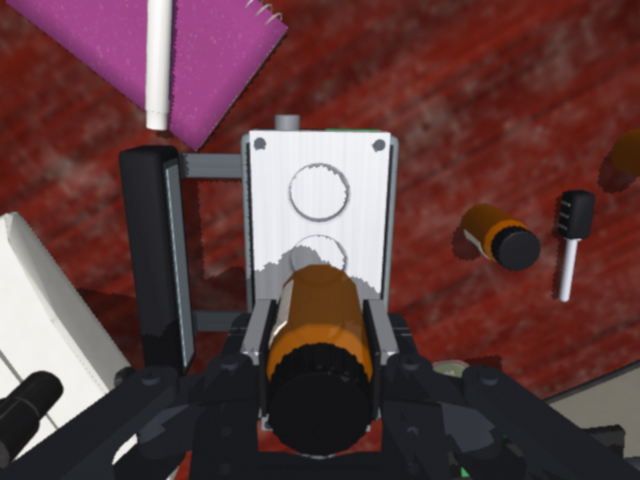

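```bash
python3 - <<'E'
from h import *
c,im=wload('w4')
g=cv2.cvtColor(im,cv2.COLOR_BGR2GRAY)
print(px2w(c,319.5,191,59))
h=cv2.HoughCircles(g[140:240,260:380],cv2.HOUGH_GRADIENT,1,30,param1=80,param2=15,minRadius=24,maxRadius=36)
if h is not None: print([(q[0]+260,q[1]+140,q[2],px2w(c,q[0]+260,q[1]+140,59)) for q in h[0][:3]])
print('plate corners',[px2w(c,u,v,59) for u,v in [(249,132),(390,131),(260,144),(379,146)]])
E
```

```text
[375.  240.5  59. ]
[(np.float32(318.5), np.float32(190.5), np.float32(27.9), array([374.5, 240.1,  59. ]))]
plate corners [array([323.1, 221.9,  59. ]), array([364.6, 295. ,  59. ]), array([332.3, 223.8,  59. ]), array([369.1, 285.3,  59. ])]
```

```bash
python3 -m creep '[-0.5,0.3,0,0,0,0,2.5, -1,0.5,0,0,0,0,2.5, -0.47,0.29,-1,0,0,0,2.5, 0,0,-2,0,0,0,2.5, 0,0,-2,0,0,0,2.5, 0,0,-2,0,0,0,2.5, 0,0,-1.4,0,0,0,2.5, 0,0,-0.5,0,0,0,2.5, 0,0,0,0,0,0,2.5, 0,0,0,0,0,0,2.5, 0,0,-0.5,0,0,0,2.5,  0,0,-0.5,0,0,0,2.5, 0,0,0,0,0,0,2.5]'
python3 -m creep '[0,0,-0.5,0,0,0,2.5, 0,0,-0.5,0,0,0,2.5, 0,0,-0.4,0,0,0,2.5, 0,0,0,0,0,0,2.5, 0,0,0,0,0,0,2.5]'
```

```text
time: 7.3
eef_pos: [375.2, 238.8, 153.5]
eef_rot: [-180.0, -0.0, 150.1]
wrist_force: [0.3, -0.0, -0.2]
opening: 31.2
grasp_force: 30.6
time: 7.8
eef_pos: [375.4, 238.9, 139.7]
eef_rot: [-180.0, -0.0, 150.1]
wrist_force: [-0.0, 0.5, -0.4]
opening: 31.0
grasp_force: 30.6
```

```bash
python3 -m creep '[0,0.08,-0.2,0,0,0,2.5, 0,0,-0.2,0,0,0,2.5, 0,0,0,0,0,0,2.5]'
python3 -m creep '[0,0,0,0,0,0,4, 0,0,0,0,0,0,4.8, 0,0,0,0,0,0,4.8,  0,0,0,0,0,0,4.8, 0,0,0,0,0,0,4.8, 0,0,1,0,0,0,4.8, 0,0,2,0,0,0,4.8,  0,0,3,0,0,0,4.8, 0,0,3,0,0,0,4.8, 0,0,3,0,0,0,4.8, 0,0,0,0,0,0,6, 0,0,0,0,0,0,6]'
python3 - <<'E'
from h import *
c,im=wsnap('w5')
print(w2px(c,(374.6,240.3,115)))
E
```

```text
time: 8.1
eef_pos: [375.3, 239.7, 135.7]
eef_rot: [-180.0, -0.0, 150.1]
wrist_force: [0.4, 0.2, -0.2]
opening: 31.0
grasp_force: 30.6
time: 9.3
eef_pos: [375.5, 239.9, 256.7]
eef_rot: [179.9, 0.0, 150.1]
wrist_force: [0.3, -0.2, -0.9]
opening: 60.0
grasp_force: 0.0
[319.  252.6]
```

View pics/w5.png

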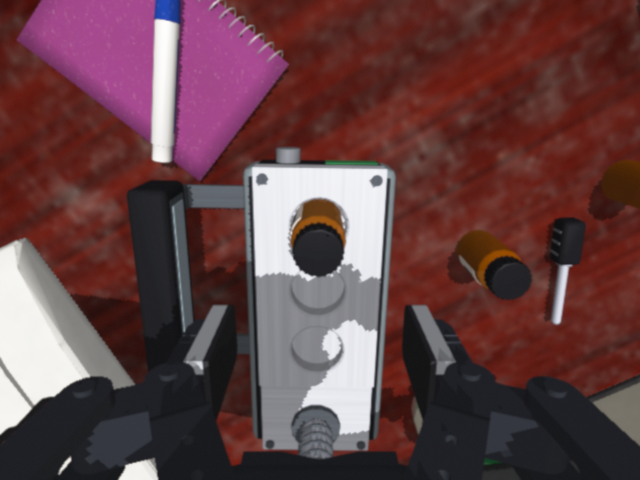

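```bash
python3 - <<'E'
from h import *
c,im=wload('w5')
print([px2w(c,u,v,z) for u,v,z in [(318.5,291,59),(317.5,347,59),(318,250,115),(507,279,68)]])
for f,u,v in [('w5',507,279),('w4',516,248)]:
    c,im=wload(f)
    X=px2w(c,u,v,68);print(X)
    A,P=label(im,c,*X[:2]); print([(int(a),int(p)) for a,p in zip(A,P) if p==p])
E
```

```text
[array([415.8, 216.3,  59. ]), array([453.1, 194. ,  59. ]), array([373.1, 240.6, 115. ]), array([466.1, 329. ,  68. ])]
[466.1 329.   68. ]
[(130, 223), (135, 229), (140, 230), (145, 228), (150, 234), (155, 228), (160, 225), (165, 231), (170, 233), (175, 232), (180, 228), (185, 228), (190, 233), (195, 233), (200, 231), (205, 229), (210, 222), (215, 221), (220, 218), (225, 222), (230, 217), (235, 208), (240, 110), (245, 68), (250, 46), (255, 44), (260, 56), (265, 64)]
[466.4 329.9  68. ]
[(140, 187), (145, 210), (150, 216), (155, 224), (160, 224), (165, 228), (170, 225), (175, 232), (180, 231), (185, 230), (190, 228), (195, 234), (200, 232), (205, 229), (210, 229), (215, 229), (220, 224), (225, 222), (230, 221), (235, 218), (240, 217), (245, 158), (250, 61), (255, 33), (260, 31), (265, 28), (270, 27)]
```

```bash
python3 -m creep '[0.5,0.5,0,0,0,0.132,7, 1.2,1.2,-0.5,0,0,0.132,7, 1.5,1.5,-0.5,0,0,0.132,7, 1.5,1.5,-1,0,0,0.132,7, 1.5,1.5,-1,0,0,0.132,7, 1.5,1.5,-1,0,0,0.132,7, 1.37,1.26,-1,0,0,0.132,7, 0,0,0,0,0,0,7, 0,0,0,0,0,0,7, 0,0,0,0,0,0,7]'
cat >> h.py <<'E'
def cap(f,x,y,r=60,z=68):
    """find the black cap near (x,y): centroid of dark grey disc"""
    c,im=wload(f); u,v=w2px(c,(x,y,z)).astype(int); a,b=max(v-r,0),max(u-r,0); w=im[a:v+r,b:u+r]
    m=((w.max(2)<75)&(w.max(2).astype(int)-w.min(2)<22)).astype(np.uint8)*255
    m=cv2.morphologyEx(m,cv2.MORPH_OPEN,np.ones((5,5)))
    n,l,st,ce=cv2.connectedComponentsWithStats(m)
    for i in range(1,n):
        if st[i,4]>150: print(st[i],ce[i]+[b,a],px2w(c,*(ce[i]+[b,a]),z))
E
python3 - <<'E'
from h import *
c,im=wsnap('w6');print(w2px(c,(466.2,329.5,68)));cap('w6',466.2,329.5)
E
```

```text
time: 10.35
eef_pos: [465.4, 328.4, 205.6]
eef_rot: [-180.0, -0.1, -157.1]
wrist_force: [0.3, -0.3, 0.1]
opening: 70.2
grasp_force: 0.0
[322.7 261. ]
[  36   36   50   53 2129] [322.44668859 263.59558478] [467.6 329.9  68. ]
[103  91  17  29 377] [374.33952255 306.9602122 ] [479.6 365.1  68. ]
```

```bash
python3 -m creep '[0.12,0.1,-2,0,0,0,7, 0,0,-2.5,0,0,0,7, 0,0,-2.5,0,0,0,7, 0,0,-2.5,0,0,0,7, 0,0,-1.5,0,0,0,7, 0,0,-0.7,0,0,0,7, 0,0,0,0,0,0,7, 0,0,0,0,0,0,2.5, 0,0,0,0,0,0,2.5, 0,0,0,0,0,0,2.5, 0,0,0,0,0,0,2.5, 0,0,0,0,0,0,2.5, 0,0,0,0,0,0,2.5]' 30
python3 -m creep '[0,0,0,0,0,0,2.5, 0,0,1,0,0,0,2.5, 0,0,2,0,0,0,2.5, 0,0,3,0,0,0,2.5, 0,0,3,0,0,0,2.5, -0.2,-1,3,0,0,-0.1,2.5, -0.5,-1.5,3,0,0,-0.1,2.5, -0.6,-1.5,1,0,0,-0.12,2.5, -0.8,-1.5,0,0,0,-0.12,2.5, -0.8,-1.5,0,0,0,-0.12,2.5, -0.8,-1.5,0,0,0,-0.12,2.5, -0.8,-1.5,0,0,0,-0.12,2.5, -0.6,-1.3,0,0,0,-0.13,2.5, 0,0,0,0,0,0,2.5, 0,0,0,0,0,0,2.5]'
```

```text
time: 11.7
eef_pos: [467.9, 330.7, 90.0]
eef_rot: [180.0, 0.1, -157.0]
wrist_force: [-0.9, -0.9, 7.3]
opening: 31.1
grasp_force: 29.4
time: 13.2
eef_pos: [416.5, 217.8, 249.4]
eef_rot: [179.9, 0.0, 150.0]
wrist_force: [-0.6, 0.1, -0.8]
opening: 31.2
grasp_force: 29.8
```

```bash
python3 -m creep '[0.03,-0.2,-1.5,0,0,0,2.5, 0,0,-2,0,0,0,2.5, 0,0,-2,0,0,0,2.5, 0,0,-2,0,0,0,2.5, 0,0,-1.5,0,0,0,2.5, 0,0,-0.5,0,0,0,2.5, 0,0,-0.5,0,0,0,2.5, 0,0,-0.5,0,0,0,2.5, 0,0,-0.3,0,0,0,2.5, 0,0,0,0,0,0,2.5, 0,0,0,0,0,0,2.5]'
```

```text
time: 14.3
eef_pos: [416.5, 215.6, 141.0]
eef_rot: [180.0, -0.0, 149.8]
wrist_force: [-1.4, 1.3, -1.4]
opening: 31.4
grasp_force: 29.9
```

```bash
python3 -m creep '[0,0,-0.2,0,0,0,2.5, 0,0,-0.2,0,0,0,2.5, 0,0,0,0,0,0,2.5]'
python3 -m creep '[0,0,0,0,0,0,4, 0,0,0,0,0,0,4.8, 0,0,0,0,0,0,4.8,  0,0,0,0,0,0,4.8, 0,0,0,0,0,0,4.8, 0,0,1,0,0,0,4.8, 0,0,2,0,0,0,4.8,  0,0,3,0,0,0,4.8, 0,0,3,0,0,0,4.8, 0,0,2,0,0,0,6, 0,0,0,0,0,0,6, 0,0,0,0,0,0,6, 0,0,0,0,0,0,6]'
python3 - <<'E'
from h import *
c,im=wsnap('w7');print(w2px(c,(415.6,216.5,115)));cap('w7',415.6,216.5,z=115);cap('w7',374.6,240.3,z=115);print(w2px(c,(472,450,68)))
E
```

```text
time: 14.6
eef_pos: [416.5, 215.6, 137.0]
eef_rot: [180.0, -0.0, 149.8]
wrist_force: [-2.6, 1.1, 2.3]
opening: 31.4
grasp_force: 30.3
time: 15.9
eef_pos: [416.0, 215.0, 246.2]
eef_rot: [-179.9, -0.0, 149.8]
wrist_force: [-0.6, 0.4, 1.0]
opening: 59.7
grasp_force: 0.0
[322.3 259.9]
[  33   36   53   54 2270] [321.13171806 261.91894273] [416.3 215.5 115. ]
[  32   32   56   57 2509] [320.92626544 164.25189318] [374.3 239.7 115. ]
[737.8 113.5]
```

```bash
python3 -m creep '[0.3,1,0.5,0,0,-0.0975,8, 0.4,1.5,0,0,0,-0.0975,8, 0.5,2,0,0,0,-0.0975,8, 0.5,2,0,0,0,-0.0975,8, 0.5,2.2,0,0,0,-0.0975,8, 0.5,2.2,0,0,0,-0.0975,8, 0.5,2.2,0,0,0,-0.0975,8, 0.5,2.2,0,0,0,-0.0975,8, 0.5,2.2,0,0,0,-0.0975,8, 0.5,2,0,0,0,-0.0975,8, 0.5,2,0,0,0,-0.0975,8, 0.3,2,0,0,0,-0.0975,8, 0,0,0,0,0,0,8, 0,0,0,0,0,0,8, 0,0,0,0,0,0,8]'
python3 - <<'E'
from h import *
c,im=wsnap('w8');print(w2px(c,(471.5,449.9,68)));cap('w8',471.5,449.9)
A,P=label(im,c,471.5,449.9); print([(int(a),int(p)) for a,p in zip(A,P) if p==p])
print(robot.get_state()['joint_pos'].round())
E
```

```text
time: 17.45
eef_pos: [471.8, 448.7, 251.3]
eef_rot: [-180.0, 0.1, 82.7]
wrist_force: [0.2, 0.5, 0.1]
opening: 80.3
grasp_force: 0.0
[317.1 230.1]
[  45   35   43   44 1501] [322.68087941 226.56762159] [475.2 451.7  68. ]
[  78   85   42   35 1093] [356.29277219 272.29185727] [492.5 419.1  68. ]
[(35, 134), (40, 69), (45, 41), (50, 33), (55, 32), (60, 25), (65, 25), (70, 20), (75, 20), (80, 22), (85, 22), (90, 23), (95, 24), (100, 25), (105, 65), (110, 183), (115, 219), (120, 209), (125, 189)]
[-63.  36.  23.  91. -16.  56. -43.]
```

View pics/w8.png

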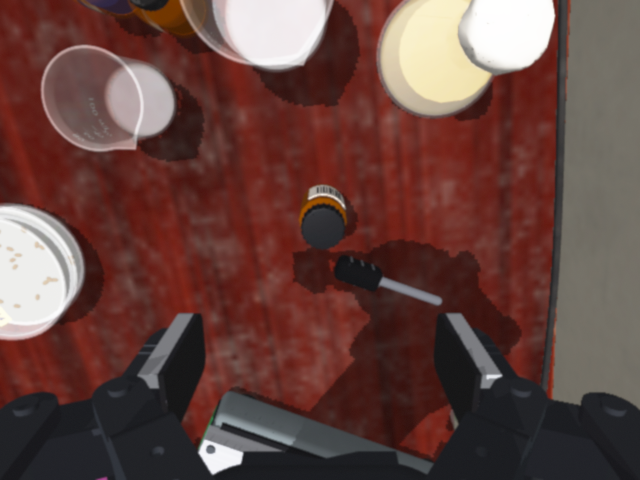

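```bash
python3 - <<'E'
from h import *
c,im=wload('w8')
A,P=label(im,c,474.5,451.2); print([(int(a),int(p)) for a,p in zip(A,P) if p==p])
print(px2w(c,323,226,68),[px2w(c,u,v,z) for u,v,z in [(337,262,18),(377,275,18),(380,283,9),(440,300,9)]])
E
```

```text
[(40, 24), (45, 23), (50, 25), (55, 24), (60, 24), (65, 23), (70, 24), (75, 23), (80, 21), (85, 22), (90, 24), (95, 26), (100, 24), (105, 26), (110, 29), (115, 50), (120, 129), (125, 212), (130, 226)]
[475.4 452.   68. ] [array([480.9, 408.2,  18. ]), array([509.9, 393.9,  18. ]), array([512.5, 382.9,   9. ]), array([558.8, 362.2,   9. ])]
```

```bash
python3 -m creep '[0.1,0.1,-0.5,0,0,-0.135,5.4, 0.1,0.1,-0.5,0,0,-0.135,5.4, 0,0,-0.5,0,0,-0.135,5.4, 0,0,-0.5,0,0,-0.135,5.4, 0,0,-0.5,0,0,-0.135,5.4, 0,0,-0.5,0,0,-0.135,5.4, 0,0,-0.5,0,0,-0.135,5.4, 0,0,-0.5,0,0,-0.135,5.4, 0,0,-0.5,0,0,-0.135,5.4, 0,0,-0.5,0,0,-0.135,5.4, 0,0,0,0,0,-0.135,5.4, 0,0,0,0,0,-0.135,5.4, 0,0,0,0,0,-0.135,5.4, 0,0,0,0,0,0,5.4, 0,0,0,0,0,0,5.4, 0,0,0,0,0,0,5.4]'
python3 - <<'E'
from h import *
c,im=wsnap('w9');print(w2px(c,(474,451,68)));cap('w9',474,451)
print(robot.get_state()['joint_pos'].round())
E
```

```text
time: 19.1
eef_pos: [473.7, 452.0, 202.0]
eef_rot: [-180.0, 0.0, -17.7]
wrist_force: [-0.4, -0.4, -0.9]
opening: 54.1
grasp_force: 0.0
[319.9 262.7]
[ 46  28  37  13 270] [323.31111111 235.12222222] [487.5 445.   68. ]
[ -76.   46.   45.   94.  -38.   57. -126.]
```

View pics/w9.png

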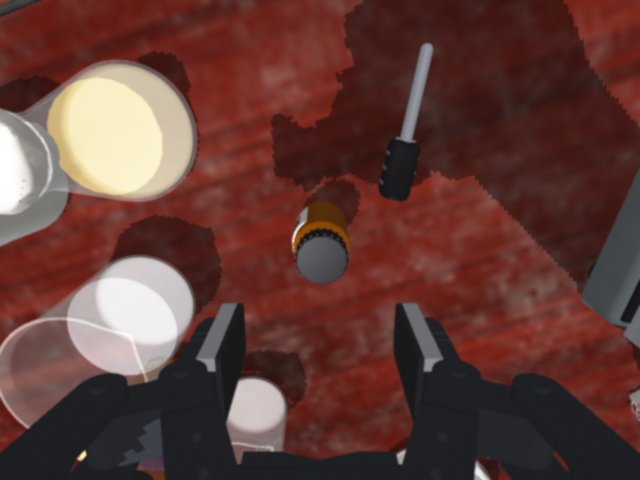

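```bash
python3 -m creep '[0.2,-0.2,-1.5,0,0,0,5.4, 0,0,-2.5,0,0,0,5.4, 0,0,-2.5,0,0,0,5.4, 0,0,-2.5,0,0,0,5.4, 0,0,-1.5,0,0,0,5.4, 0,0,-0.9,0,0,0,5.4, 0,0,0,0,0,0,5.4, 0,0,0,0,0,0,5.4, 0,0,0,0,0,0,2.5, 0,0,0,0,0,0,2.5, 0,0,0,0,0,0,2.5, 0,0,0,0,0,0,2.5, 0,0,0,0,0,0,2.5]' 30
python3 -m creep '[0,0,0,0,0,0,2.5, 0,0,1,0,0,0,2.5, 0,0,2,0,0,0,2.5, 0,0,3,0,0,0,2.5, 0,0,3,0,0,0,2.5, 0,0,3,0,0,0.13,2.5, 0,0,2,0,0,0.14,2.5, 0,0,1.5,0,0,0.14,2.5, 0,0,0,0,0,0.14,2.5, 0,0,0,0,0,0.14,2.5, 0,0,0,0,0,0.14,2.5, 0,0,0,0,0,0.14,2.5, 0,-1,0,0,0,0.14,2.5, 0,-1.5,0,0,0,0.14,2.5, 0,-1.5,0,0,0,0.14,2.5, 0,-1.5,0,0,0,0.14,2.5, 0,-1.5,0,0,0,0.14,2.5,  0,-1.5,0,0,0,0.14,2.5, 0,-1.5,0,0,0,0.14,2.5, 0,-1.5,0,0,0,0.14,2.5]'
```

```text
time: 20.45
eef_pos: [476.2, 450.8, 89.1]
eef_rot: [-179.9, -0.0, -17.8]
wrist_force: [-0.5, -0.3, 7.0]
opening: 31.3
grasp_force: 30.0
time: 22.45
eef_pos: [476.0, 334.2, 244.3]
eef_rot: [179.9, 0.0, 102.2]
wrist_force: [0.7, 1.2, -0.6]
opening: 30.9
grasp_force: 29.8
```

```bash
python3 -m creep '[-0.5,-1,0.5,0,0,0.14,2.5, -0.5,-2,0,0,0,0.14,2.5, -0.5,-2,0,0,0,0.14,2.5, -0.3,-2,0,0,0,0.14,2.5, -0.2,-2,0,0,0,0.14,2.5, -0.18,-2,0,0,0,0.14,2.5, 0,-2,0,0,0,0,2.5, 0,-1,0,0,0,0,2.5, 0,0,0,0,0,0,2.5, 0,0,0,0,0,0,2.5]'
python3 - <<'E'
from h import *
s=robot.get_state();print(s['eef_pos'],s['eef_rot'],s['joint_pos'].round())
c,im=wsnap('w10')
E
```

```text
time: 23.45
eef_pos: [454.0, 196.0, 248.4]
eef_rot: [179.9, 0.0, 150.0]
wrist_force: [-0.5, 0.2, -1.8]
opening: 31.3
grasp_force: 29.8
[454.01506922 196.034372   248.42357931] [1.79941408e+02 2.76765083e-02 1.50039162e+02] [-36.  20.   9. 115.  -4.  46.  36.]
```

View pics/w10.png

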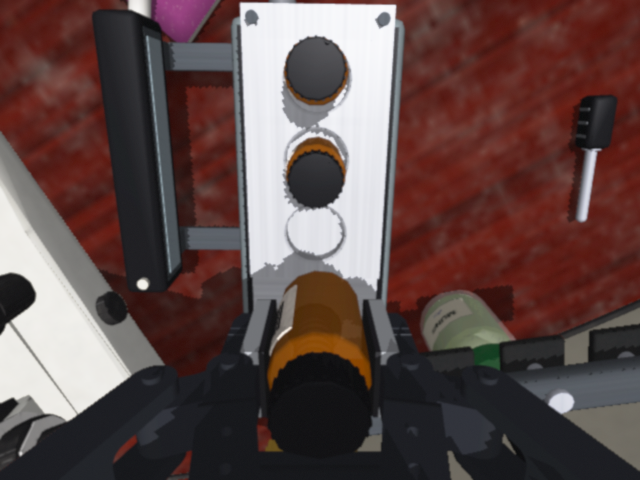

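```bash
python3 - <<'E'
from h import *
c,im=wload('w10');print(px2w(c,316,231,59),px2w(c,316,67,115),px2w(c,315.5,178,115))
g=cv2.cvtColor(im,cv2.COLOR_BGR2GRAY)[195:265,270:360]
h=cv2.HoughCircles(g,cv2.HOUGH_GRADIENT,1,30,param1=80,param2=12,minRadius=24,maxRadius=36)
if h is not None: print([(q+[270,195,0],px2w(c,q[0]+270,q[1]+195,59)) for q in h[0][:3]])
print(px2w(c,595,122,18),px2w(c,592,150,9),px2w(c,582,221,9))
E
```

```text
[454.3 193.5  59. ] [374.7 240.  115. ] [417.1 215.2 115. ]
[(array([314.5       , 231.5       ,  29.20000076]), array([454.1, 192.5,  59. ]))]
[492.5 388.8  18. ] [513.1 385.2   9. ] [559.6 361.4   9. ]
```

Target (454.2,193.4); base at TCP−89 → floor at TCP 136.

```bash
python3 -m creep '[0.02,-0.25,-1.5,0,0,0,2.5, 0,0,-2,0,0,0,2.5, 0,0,-2,0,0,0,2.5, 0,0,-2,0,0,0,2.5, 0,0,-1.5,0,0,0,2.5, 0,0,-0.5,0,0,0,2.5, 0,0,-0.5,0,0,0,2.5, 0,0,-0.5,0,0,0,2.5, 0,0,-0.3,0,0,0,2.5, 0,0,0,0,0,0,2.5, 0,0,0,0,0,0,2.5]'
```

```text
time: 24.6
eef_pos: [454.2, 192.9, 140.2]
eef_rot: [180.0, 0.0, 150.0]
wrist_force: [-0.1, 0.5, 1.0]
opening: 31.0
grasp_force: 29.8
```

```bash
python3 -m creep '[0,0.05,-0.2,0,0,0,2.5, 0,0,-0.2,0,0,0,2.5, 0,0,0,0,0,0,2.5]'
python3 -m creep '[0,0,0,0,0,0,4, 0,0,0,0,0,0,4.8, 0,0,0,0,0,0,4.8,  0,0,0,0,0,0,4.8, 0,0,0,0,0,0,4.8, 0,0,1,0,0,0,4.8, 0,0,2,0,0,0,4.8,  0,0,3,0,0,0,4.8, 0,0,3,0,0,0,4.8, 0,0,4,0,0,0,6, 0,0,4,0,0,-0.13,6, 0,0,0,0,0,-0.13,6, 0.5,0,0,0,0,-0.14,6, 1,0.5,0,0,0,-0.14,6, 1,0.5,0,0,0,-0.14,6, 1,0.5,0,0,0,-0.14,5, 1,0.5,0,0,0,-0.14,5, 1,0.7,0,0,0,-0.14,5, 1,1,0,0,0,-0.14,5, 1,1,0,0,0,-0.14,5]'
python3 -m creep '[1.3,0.6,0,0,0,0,5, 0.2,0.1,0,0,0,0,5, 0,0,0,0,0,0,5, 0,0,0,0,0,0,5]'
python3 - <<'E'
from h import *
s=robot.get_state();print(s['joint_pos'].round())
c,im=wsnap('w11');print(w2px(c,(543.6,246,185)),w2px(c,(514.8,158.8,210)))
snap('top','top1')
E
```

```text
time: 24.9
eef_pos: [454.2, 193.5, 136.0]
eef_rot: [180.0, 0.0, 150.0]
wrist_force: [-0.0, 0.3, 0.7]
opening: 31.0
grasp_force: 30.0
time: 26.9
eef_pos: [529.2, 240.5, 306.6]
eef_rot: [-180.0, -0.0, 70.6]
wrist_force: [-0.5, 0.3, -0.1]
opening: 49.9
grasp_force: 0.0
time: 27.3
eef_pos: [543.5, 246.7, 306.1]
eef_rot: [-180.0, 0.0, 71.0]
wrist_force: [-1.3, -0.5, -0.3]
opening: 49.9
grasp_force: 0.0
[-47.  27.  25.  98. -13.  58. -37.]
[317.7 271.9] [320.2 466.5]
```

View pics/w11.png

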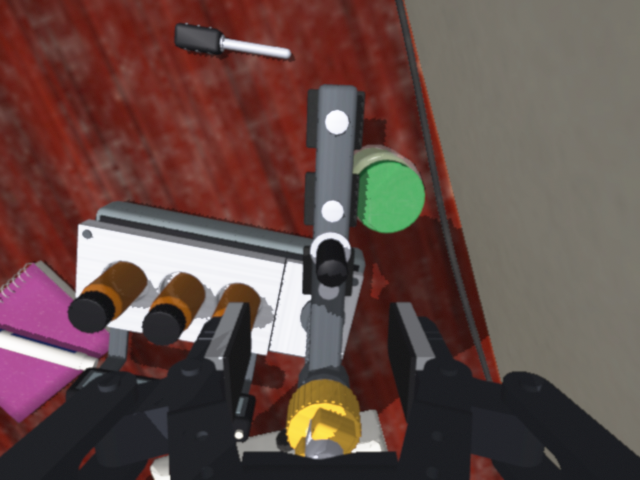

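```bash
python3 - <<'E'
from h import *
c,im=wload('w11')
for z in (185,188,191): print(z,px2w(c,331,270,z))
print([px2w(c,*p) for p in [(325,437,210),(328,248,152),(337,122,152)]])
E
```

```text
185 [549.9 244.9 185. ]
188 [550.2 246.  188. ]
191 [550.5 247.2 191. ]
[array([522.7, 174.8, 210. ]), array([549. , 244.9, 152. ]), array([574.8, 306.9, 152. ])]
```

```bash
python3 -m creep '[0.6,-0.1,-1.5,0,0,-0.04,5, 0,0,-2,0,0,0,5, 0,0,-2,0,0,0,5, 0,0,-1.3,0,0,0,5, 0,0,-0.5,0,0,0,5, 0,0,0,0,0,0,5, 0,0,0,0,0,0,1, 0,0,0,0,0,0,1, 0,0,0,0,0,0,1, 0,0,0,0,0,0,1, 0,0,0,0,0,0,1, 0,0,0,0,0,0,1, 0,0,0,0,0,0,1, 0,0,0,0,0,0,1]' 25
python3 - <<'E'
import numpy as np
a=np.radians(np.linspace(68.2,150,15));d=93*np.diff(np.c_[np.cos(a),np.sin(a)],axis=0)/10
print(np.round(np.cumsum(d,0),2).tolist());print(np.round(d,2).tolist())
E
```

```text
time: 28.8
eef_pos: [550.5, 246.5, 233.8]
eef_rot: [180.0, -0.1, 68.7]
wrist_force: [-1.7, -0.4, 6.6]
opening: 15.0
grasp_force: 25.8
[[-0.9, 0.31], [-1.82, 0.52], [-2.76, 0.64], [-3.71, 0.66], [-4.65, 0.59], [-5.59, 0.42], [-6.5, 0.15], [-7.38, -0.2], [-8.21, -0.65], [-9.0, -1.17], [-9.73, -1.78], [-10.4, -2.45], [-10.99, -3.19], [-11.51, -3.98]]
[[-0.9, 0.31], [-0.92, 0.21], [-0.94, 0.12], [-0.95, 0.02], [-0.95, -0.07], [-0.93, -0.17], [-0.91, -0.26], [-0.88, -0.36], [-0.84, -0.44], [-0.79, -0.53], [-0.73, -0.6], [-0.67, -0.67], [-0.59, -0.74], [-0.52, -0.8]]
```

```bash
python3 -m creep '[-0.45,0.16,0,0,0,0.051,1, -0.45,0.15,0,0,0,0.051,1, -0.92,0.21,0,0,0,0.102,1, -0.94,0.12,0,0,0,0.102,1, -0.95,0.02,0,0,0,0.102,1, -0.95,-0.07,0,0,0,0.102,1]'
python3 -m creep '[-0.93,-0.17,0,0,0,0.102,1, -0.91,-0.26,0,0,0,0.102,1, -0.88,-0.36,0,0,0,0.102,1, 0,0,0,0,0,0,1]'
```

```text
time: 29.4
eef_pos: [503.5, 252.6, 233.8]
eef_rot: [179.9, -0.1, 98.1]
wrist_force: [-0.4, -0.0, 5.9]
opening: 14.9
grasp_force: 25.9
time: 29.8
eef_pos: [475.2, 244.6, 233.7]
eef_rot: [-180.0, -0.1, 115.6]
wrist_force: [-3.0, 0.9, 7.0]
opening: 14.9
grasp_force: 26.0
```

```bash
python3 -m creep '[-0.84,-0.44,0,0,0,0.102,1, -0.79,-0.53,0,0,0,0.102,1, -0.73,-0.6,0,0,0,0.102,1, -0.67,-0.67,0,0,0,0.102,1, -0.59,-0.74,0,0,0,0.102,1, -0.3,-0.4,0,0,0,0.051,1, 0,0,0,0,0,0,1]'
python3 -m creep '[-0.22,-0.4,0,0,0,0.05,1, 0,0,0,0,0,0,1, 0,0,0,0,0,0,1]'
```

```text
time: 30.5
eef_pos: [435.8, 211.3, 233.7]
eef_rot: [180.0, -0.1, 147.7]
wrist_force: [-6.5, 1.8, 9.5]
opening: 14.9
grasp_force: 26.3
time: 30.8
eef_pos: [433.5, 207.7, 233.7]
eef_rot: [180.0, -0.1, 150.5]
wrist_force: [-7.5, 1.7, 12.0]
opening: 15.1
grasp_force: 26.5
```

```bash
python3 -m creep '[-0.1,-0.17,0,0,0,0,1, 0,0,0,0,0,0,1, 0,0,0,0,0,0,1]'
python3 -m creep '[-0.1,-0.17,0,0,0,0,1, 0,0,0,0,0,0,1, 0,0,0,0,0,0,1]'
```

```text
time: 31.1
eef_pos: [432.8, 206.6, 233.7]
eef_rot: [179.9, -0.1, 150.5]
wrist_force: [-6.3, 4.6, 10.4]
opening: 14.8
grasp_force: 26.3
time: 31.4
eef_pos: [432.3, 205.8, 233.7]
eef_rot: [179.8, -0.1, 150.6]
wrist_force: [-4.4, 6.6, 6.8]
opening: 15.0
grasp_force: 26.0
```

```bash
python3 -m creep '[-0.1,-0.17,0,0,0,0,1, 0,0,0,0,0,0,1, 0,0,0,0,0,0,1]'
python3 -m creep '[0,0,0,0,0,0,2, 0,0,0,0,0,0,3, 0,0,0,0,0,0,3, 0,0,0,0,0,0,3, 0,0,0,0,0,0,3, 0,0,2,0,0,0,3, 0,0,3,0,0,0,5, 0,0,3,0,0,0,6, 0,0,0,0,0,0,6, 0,0,0,0,0,0,6]'
python3 - <<'E'
from h import *
c,im=wsnap('w12');snap('top','top2');t=cv2.imread('pics/top2.png')
print(w2px(c,(514.8,158.8,200)))
x=t[170:330,340:480];cv2.imwrite('pics/m2.png',np.hstack([cv2.resize(x,(420,480),interpolation=3),cv2.resize(im[150:480,160:480],(380,392))[0:480].copy() if 0 else cv2.resize(im[80:480,160:480],(380,480))]))
E
```

```text
time: 31.7
eef_pos: [432.1, 205.5, 233.8]
eef_rot: [179.6, -0.0, 150.6]
wrist_force: [-1.2, 10.8, 0.6]
opening: 14.9
grasp_force: 25.6
time: 32.7
eef_pos: [431.9, 201.3, 313.1]
eef_rot: [180.0, 0.0, 150.4]
wrist_force: [0.0, 0.4, -0.3]
opening: 60.1
grasp_force: 0.0
[327. 440.]
```

View pics/m2.png

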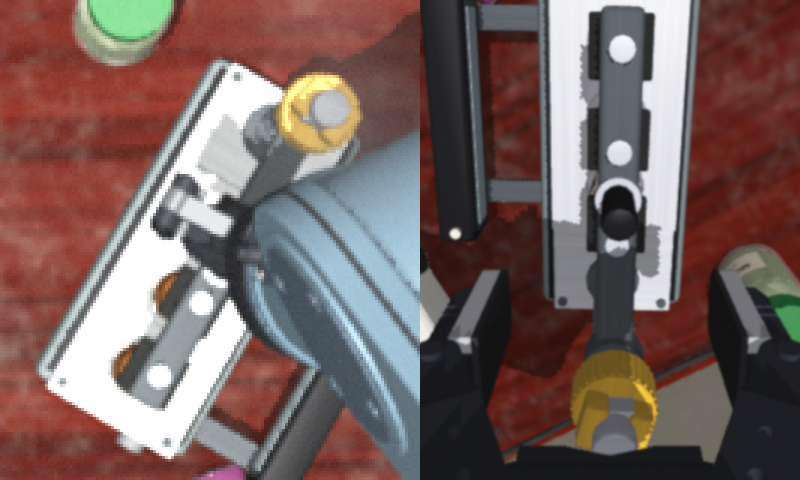

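```bash
python3 -m creep '[0.5,-0.2,0,0,0,0.14,8, 1,-0.5,0,0,0,0.14,8, 1,-0.5,0,0,0,0.14,8, 1,-0.5,0,0,0,0.14,8, 1,-0.5,0,0,0,0.14,8, 1,-0.5,0,0,0,0.14,8, 1,-0.5,0,0,0,0.14,8, 0.8,-0.5,0,0,0,0.14,8, 0.5,-0.3,0,0,0,0.14,8, 0.49,-0.25,0,0,0,0.14,8, 0,0,0,0,0,0,8, 0,0,0,0,0,0,8, 0,0,0,0,0,0,8]'
python3 - <<'E'
from h import *
c,im=wsnap('w13');s=robot.get_state();print(s['eef_pos'],s['eef_rot'],s['joint_pos'].round())
u=w2px(c,(514.8,158.8,205));print(u)
R=120;a,b=int(u[1])-R,int(u[0])-R
cv2.imwrite('pics/m3.png',cv2.resize(im[a:a+2*R,b:b+2*R],(600,600),interpolation=3));print(a,b)
E
```

```text
time: 34.1
eef_pos: [514.2, 159.1, 312.3]
eef_rot: [180.0, -0.0, -129.5]
wrist_force: [0.6, 0.6, 0.6]
opening: 79.8
grasp_force: 0.0
[514.24229356 159.13307705 312.51462793] [ 1.79972502e+02 -3.89100527e-02 -1.29429837e+02] [-17.  19.  -6. 104.   2.  56. 116.]
[320.3 283.8]
163 200
```

View pics/m3.png

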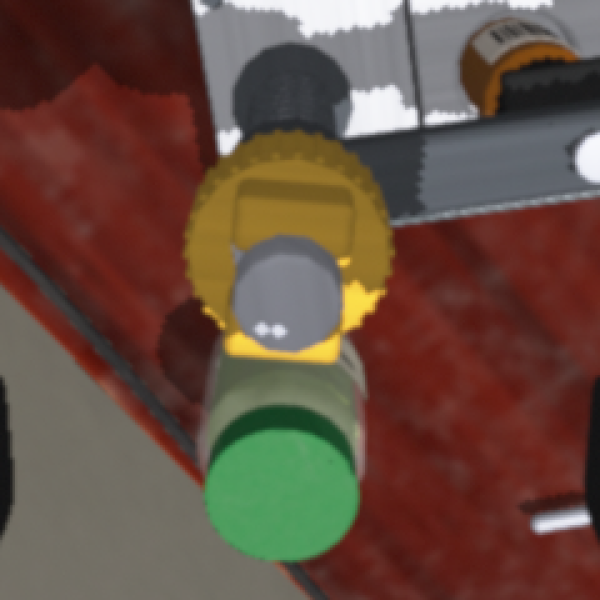

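```bash
python3 - <<'E'
from h import *
c,im=wload('w13');print(w2px(c,(514.8,158.8,187)),px2w(c,316,257,187),px2w(c,200+288*.4,163+293*.4,210))
E
python3 -m creep '[0,0,-1.5,0,0,0,6, 0,0,-2,0,0,0,6, 0,0,-1.5,0,0,0,6, 0,0,-1,0,0,0,6, 0,0,0,0,0,0,6]'
```

```text
[320.2 268.9] [512.4 152.8 187. ] [514.  154.3 210. ]
time: 34.65
eef_pos: [513.9, 158.9, 251.7]
eef_rot: [179.9, -0.1, -129.4]
wrist_force: [-0.6, -0.6, 0.6]
opening: 60.2
grasp_force: 0.0
```

```bash
python3 -m creep '[0,0,-0.9,0,0,0,6, 0,0,-0.9,0,0,0,6, 0,0,0,0,0,0,6, 0,0,0,0,0,0,3, 0,0,0,0,0,0,3, 0,0,0,0,0,0,3, 0,0,0,0,0,0,3, 0,0,0,0,0,0,3, 0,0,0,0,0,0,3]' 50
python3 -m creep '[0,0,0,0,0,-0.05,3, 0,0,0,0,0,-0.1,3, 0,0,0,0,0,-0.1,3, 0,0,0,0,0,0,3]'
python3 -c "
from h import *
s=robot.get_state();print(s['moment'],s['joint_pos'].round())"
```

```text
time: 35.55
eef_pos: [515.7, 158.2, 235.6]
eef_rot: [-179.9, 0.1, -129.4]
wrist_force: [3.3, -5.0, 3.9]
opening: 38.7
grasp_force: 50.3
time: 35.95
eef_pos: [516.0, 157.9, 235.6]
eef_rot: [-179.9, 0.1, -143.9]
wrist_force: [3.1, -5.6, 3.6]
opening: 38.6
grasp_force: 50.5
[-1.10135261 -0.74240946 -0.09305523] [-20.  25.  -2. 108.   1.  46. 103.]
```

```bash
python3 -m creep '[0.15,-0.13,0,0,0,-0.13,3, 0,0,0,0,0,-0.13,3, 0,0,0,0,0,-0.13,3, 0,0,0,0,0,-0.13,3, 0,0,0,0,0,-0.13,3, 0,0,0,0,0,-0.13,3, 0,0,0,0,0,-0.13,3, 0,0,0,0,0,-0.13,3, 0,0,0,0,0,-0.13,3, 0,0,0,0,0,0,3]'
python3 -c "
from h import *
s=robot.get_state();print(s['moment'],s['joint_pos'].round())"
```

```text
time: 36.95
eef_pos: [516.3, 156.4, 235.6]
eef_rot: [-179.9, 0.0, 149.0]
wrist_force: [-1.4, -6.6, 9.8]
opening: 38.5
grasp_force: 51.0
[-1.35449107  0.22317655 -0.06872097] [-32.  25.  14. 109.  -8.  46.  45.]
```

```bash
python3 -m creep '[0,-0.15,0,0,0,-0.13,3, 0,0,0,0,0,-0.13,3, 0,0,0,0,0,-0.13,3, 0,0,0,0,0,-0.13,3, 0,0,0,0,0,-0.13,3, 0,0,0,0,0,-0.13,3, 0,0,0,0,0,-0.13,3, 0,0,0,0,0,-0.13,3, 0,0,0,0,0,-0.13,3, 0,0,0,0,0,-0.13,3, 0,0,0,0,0,0,3]'
python3 -c "
from h import *
s=robot.get_state();print(s['moment'],s['joint_pos'].round())"
```

```text
time: 38.05
eef_pos: [514.9, 155.5, 235.5]
eef_rot: [-179.8, 0.1, 74.6]
wrist_force: [-6.8, -4.6, 16.7]
opening: 38.3
grasp_force: 51.6
[-1.09945346  1.42272391 -0.12675498] [-46.  28.  32. 110. -20.  48. -19.]
```

```bash
python3 -m creep '[-0.12,-0.05,0.1,0,0,-0.13,3, 0,0,0,0,0,-0.13,3, 0,0,0,0,0,-0.13,3, 0,0,0,0,0,-0.13,3, 0,0,0,0,0,-0.13,3, 0,0,0,0,0,-0.13,3, 0,0,0,0,0,-0.13,3, 0,0,0,0,0,-0.13,3, 0,0,0,0,0,-0.13,3, 0,0,0,0,0,-0.13,3, 0,0,0,0,0,0,3]'
python3 -c "
from h import *
s=robot.get_state();print(s['moment'],s['joint_pos'].round())"
```

```text
time: 39.15
eef_pos: [513.7, 156.8, 235.6]
eef_rot: [-179.9, 0.2, 0.2]
wrist_force: [-2.8, 0.2, 7.0]
opening: 38.3
grasp_force: 52.9
[ 0.05323614  0.78708413 -0.1200343 ] [-59.  34.  51. 111. -34.  52. -81.]
```

```bash
python3 -m creep '[0,0,0,0,0,0,6, 0,0,0,0,0,0,6, 0,0,0,0,0,0,6, 0,0,0,0,0,0.14,6, 0,0,0,0,0,0.14,6, 0,0,0,0,0,0.14,6, 0,0,0,0,0,0.14,6, 0,0,0,0,0,0.14,6, 0,0,0,0,0,0.14,6, 0,0,0,0,0,0.14,6, 0,0,0,0,0,0.14,6, 0,0,0,0,0,0.14,6, 0,0,0,0,0,0.14,6, 0,0,0,0,0,0.14,6, 0,0,0,0,0,0.14,6, 0,0,0,0,0,0.14,6, 0,0,0,0,0,0.14,6, 0,0,0,0,0,0.14,6]'
python3 -m creep '[0,0,0,0,0,0.14,6, 0,0,0,0,0,0.14,6, 0,0,0,0,0,0.14,6, 0,0,0,0,0,0.14,6, 0,0,0,0,0,0.14,6, 0,0,0,0,0,0.14,6, 0,0,0,0,0,0.14,6, 0,0,0,0,0,0.14,6, 0,0,0,0,0,0.14,6, 0,0,0,0,0,0.14,6, 0,0,0,0,0,0.14,6, 0,0,0,0,0,0.14,6, 0,0,0,0,0,0,6, 0,0,0,0,0,0,6]'
```

```text
time: 40.95
eef_pos: [515.0, 155.6, 235.9]
eef_rot: [180.0, -0.0, 121.0]
wrist_force: [0.4, 0.1, 0.8]
opening: 59.9
grasp_force: 0.0
time: 42.35
eef_pos: [515.0, 155.5, 235.8]
eef_rot: [180.0, 0.0, -143.3]
wrist_force: [0.5, -0.6, -0.8]
opening: 60.0
grasp_force: 0.0
```

```bash
python3 -m creep '[0,0,0,0,0,0,3, 0,0,0,0,0,0,3, 0,0,0,0,0,0,3, 0,0,0,0,0,0,3, 0,0,0,0,0,0,3, 0,0,0,0,0,0,3, 0,0,0,0,0,-0.13,3, 0,0,0,0,0,-0.13,3, 0,0,0,0,0,-0.13,3, 0,0,0,0,0,-0.13,3, 0,0,0,0,0,-0.13,3, 0,0,0,0,0,-0.13,3, 0,0,0,0,0,-0.13,3, 0,0,0,0,0,-0.13,3, 0,0,0,0,0,-0.13,3, 0,0,0,0,0,-0.13,3, 0,0,0,0,0,0,3]' 50
python3 -c "
from h import *
s=robot.get_state();print(s['moment'],s['joint_pos'].round())"
python3 -m creep '[0,0,0,0,0,-0.13,3, 0,0,0,0,0,-0.13,3, 0,0,0,0,0,-0.13,3, 0,0,0,0,0,-0.13,3, 0,0,0,0,0,-0.13,3, 0,0,0,0,0,-0.13,3, 0,0,0,0,0,-0.13,3, 0,0,0,0,0,-0.13,3, 0,0,0,0,0,-0.13,3, 0,0,0,0,0,-0.13,3, 0,0,0,0,0,0,3]' 50
python3 -c "
from h import *
s=robot.get_state();print(s['moment'],s['joint_pos'].round())"
```

```text
time: 44.05
eef_pos: [514.5, 157.2, 236.4]
eef_rot: [179.9, -0.1, 142.3]
wrist_force: [-3.2, 1.6, 5.4]
opening: 38.3
grasp_force: 49.9
[ 0.75201921  0.60939845 -0.10641561] [-33.  25.  15. 109.  -9.  46.  38.]
time: 45.15
eef_pos: [515.3, 157.3, 236.4]
eef_rot: [180.0, -0.1, 67.9]
wrist_force: [-1.7, 5.0, 4.0]
opening: 38.6
grasp_force: 50.0
[ 0.88833684  0.00573677 -0.07082824] [-47.  28.  33. 110. -21.  48. -25.]
```

```bash
python3 -m creep '[0,0,0,0,0,-0.128,3, 0,0,0,0,0,-0.128,3, 0,0,0,0,0,-0.128,3, 0,0,0,0,0,-0.128,3, 0,0,0,0,0,-0.128,3, 0,0,0,0,0,-0.128,3, 0,0,0,0,0,-0.128,3, 0,0,0,0,0,-0.128,3, 0,0,0,0,0,0,3, 0,0,0,0,0,0,3]' 50
python3 -c "
from h import *
s=robot.get_state();print(s['moment'],s['joint_pos'].round())"
```

```text
time: 46.15
eef_pos: [515.6, 156.7, 236.4]
eef_rot: [-179.9, -0.1, 9.5]
wrist_force: [0.9, 5.4, 4.4]
opening: 38.3
grasp_force: 50.4
[ 0.66676054 -0.07308562 -0.09457783] [-57.  33.  48. 110. -31.  51. -73.]
```

```bash
python3 -m creep '[0,0,0,0,0,-0.1,3, 0,0,0,0,0,-0.1,3, 0,0,0,0,0,-0.1,3, 0,0,0,0,0,0,3]'
python3 -c "
from h import *
s=robot.get_state();print(s['moment'])"
python3 -m creep '[0,0,0,0,0,-0.06,3, 0,0,0,0,0,-0.04,3, 0,0,0,0,0,0,3]'
python3 -c "
from h import *
s=robot.get_state();print(s['moment'])"
```

```text
time: 46.55
eef_pos: [515.1, 156.6, 236.3]
eef_rot: [-179.9, 0.0, -7.8]
wrist_force: [-1.1, 4.4, 7.9]
opening: 38.5
grasp_force: 50.9
[ 0.94114591  0.43345698 -0.09618902]
time: 46.85
eef_pos: [513.5, 157.0, 236.1]
eef_rot: [-179.9, 0.3, -13.5]
wrist_force: [-7.4, 5.8, 13.6]
opening: 38.5
grasp_force: 51.6
[ 1.24649128  1.7520759  -0.08003059]
```

```bash
python3 -m creep '[0,0,0,0,0,0,6, 0,0,0,0,0,0,6, 0,0,0,0,0,0,6, 0,0,2,0,0,0.14,8, 0,0,2.5,0,0,0.14,8, 0,0,2,0,0,0.14,8, 0,0,1,0,0,0.14,8, 0,0,0,0,0,0.14,8, 0,0,0,0,0,0.14,8, 0,0,0,0,0,0.14,8, 0,0,0,0,0,0.14,8, 0,0,0,0,0,0.14,8, 0,0,0,0,0,0.14,8, 0,0,0,0,0,0.14,8, 0,0,0,0,0,0.14,8, 0,0,0,0,0,0.14,8, 0,0,0,0,0,0.14,8]'
python3 -m creep '[0,0,0,0,0,0.14,8, 0,0,0,0,0,0.14,8, 0,0,0,0,0,0.14,8, 0,0,0,0,0,0.14,8, 0,0,0,0,0,0.14,8, 0,0,0,0,0,0.14,8, 0,0,0,0,0,0.14,8, 0,0,0,0,0,0.14,8, 0,0,0,0,0,0.14,8, 0,0,0,0,0,0.14,8, 0,0,0,0,0,0.14,8, 0,0,0,0,0,0,8, 0,0,0,0,0,0,8]'
cat > slot.py <<'E'
from h import *
def rect(f,x,y,z=187,half=22,n=400):
    c,im=wload(f); q=np.array([[x-half,y-half],[x+half,y-half],[x+half,y+half],[x-half,y+half]],float)
    src=np.float32([w2px(c,(*p,z)) for p in q]); dst=np.float32([[0,0],[n,0],[n,n],[0,n]])
    return cv2.warpPerspective(im,cv2.getPerspectiveTransform(src,dst),(n,n),flags=2)  # col=+x,row=+y
def lines(f,x,y,z):
    g=cv2.cvtColor(rect(f,x,y,z),cv2.COLOR_BGR2GRAY); e=cv2.Canny(cv2.GaussianBlur(g,(5,5),0),25,60)
    L=cv2.HoughLinesP(e,1,np.pi/180,35,minLineLength=45,maxLineGap=6)
    if L is not None:
        for l in sorted(L[:,0].astype(int),key=lambda l:-np.hypot(l[2]-l[0],l[3]-l[1]))[:10]:
            print(l.tolist(),round(np.degrees(np.arctan2(l[3]-l[1],l[2]-l[0]))%180,1),int(np.hypot(l[2]-l[0],l[3]-l[1])))
E
python3 - <<'E'
from slot import *
c,im=wsnap('w14');s=robot.get_state();print(s['eef_pos'],s['eef_rot'])
for f in('w13','w14'):
  for z in (187,201): print(f,z); lines(f,514.8,156,z)
E
```

```text
time: 48.55
eef_pos: [515.1, 155.0, 310.7]
eef_rot: [-180.0, 0.0, 99.0]
wrist_force: [0.9, -0.1, -0.8]
opening: 79.8
grasp_force: 0.0
time: 49.85
eef_pos: [515.0, 155.1, 310.7]
eef_rot: [-180.0, -0.0, -173.3]
wrist_force: [0.9, -0.6, -0.4]
opening: 80.1
grasp_force: 0.0
[515.04358257 155.26438584 310.74971247] [-1.79984965e+02 -7.20684023e-03 -1.73313768e+02]
w13 187
[168, 308, 215, 365] 50.5 73
w13 201
w14 187
[55, 255, 173, 361] 41.9 158
[16, 397, 87, 355] 149.4 82
[1, 389, 72, 348] 150.0 81
[217, 93, 269, 35] 131.9 77
[170, 337, 226, 385] 40.6 73
[81, 253, 133, 305] 45.0 73
[80, 246, 124, 193] 129.7 68
[3, 371, 54, 341] 149.5 59
[293, 314, 346, 297] 162.2 55
[271, 298, 276, 244] 95.3 54
w14 201
[16, 244, 126, 343] 42.0 147
[35, 262, 106, 326] 42.0 95
[166, 94, 216, 39] 132.3 74
[122, 320, 173, 364] 40.8 67
[233, 301, 286, 283] 161.2 55
[112, 192, 128, 244] 72.9 54
[215, 284, 221, 233] 96.7 51
```

```bash
python3 -m creep '[0,0.1,-1.5,0,0,0,7, 0,0,-2,0,0,0,6, 0,0,-1.7,0,0,0,6, 0,0,-1.2,0,0,0,6, 0,0,-1,0,0,0,6, 0,0,0,0,0,0,6, 0,0,0,0,0,0,3, 0,0,0,0,0,0,3, 0,0,0,0,0,0,3, 0,0,0,0,0,0,3, 0,0,0,0,0,0,3, 0,0,0,0,0,0,3]' 50
python3 -m creep '[0,0,0,0,0,-0.05,3, 0,0,0,0,0,-0.05,3, 0,0,0,0,0,0,3]'
python3 -c "
from h import *
s=robot.get_state();print(s['moment'])"
python3 -m creep '[0,0,0,0,0,-0.05,3, 0,0,0,0,0,-0.05,3, 0,0,0,0,0,0,3]'
python3 -c "
from h import *
s=robot.get_state();print(s['moment'])"
```

```text
time: 51.1
eef_pos: [515.4, 156.9, 237.8]
eef_rot: [180.0, 0.1, -173.1]
wrist_force: [-1.6, 0.4, 6.0]
opening: 38.6
grasp_force: 50.3
time: 51.4
eef_pos: [517.1, 156.9, 237.9]
eef_rot: [180.0, 0.3, -178.9]
wrist_force: [5.1, 0.8, -0.6]
opening: 38.2
grasp_force: 51.5
[ 0.00887642 -1.3554005  -0.06756806]
time: 51.7
eef_pos: [518.6, 156.5, 238.0]
eef_rot: [179.9, 0.5, 175.4]
wrist_force: [12.7, -1.1, -6.0]
opening: 38.3
grasp_force: 51.7
[-0.05635828 -2.55636861  0.16573376]
```

```bash
python3 -m creep '[0,0,0,0,0,0,6, 0,0,0,0,0,0,6, 0,0,0,0,0,0,6, 0,0,2,0,0,0,8, 0,0,2.5,0,0,0.1,8, 0,0,2,0,0,0.1,8, 0,0,1,0,0,0,8, 0,0,0,0,0,0,8, 0,0,0,0,0,0,8]'
python3 - <<'E'
from slot import *
c,im=wsnap('w15');s=robot.get_state();print(s['eef_pos'],s['eef_rot'],s['moment'])
for z in (187,201): print(z); lines('w15',514.8,156,z)
E
```

```text
time: 52.6
eef_pos: [514.5, 156.5, 311.1]
eef_rot: [-180.0, -0.1, -173.2]
wrist_force: [0.3, -0.9, 0.2]
opening: 79.9
grasp_force: 0.0
[514.35337346 156.51561137 310.78639715] [-1.79973654e+02 -1.04229084e-01 -1.73188977e+02] [-0.04733792  0.02094537 -0.02274686]
187
[53, 252, 179, 365] 41.9 169
[109, 281, 212, 371] 41.1 136
[3, 393, 73, 351] 149.0 81
[26, 396, 91, 357] 149.0 75
[0, 379, 60, 342] 148.3 70
[343, 305, 387, 257] 132.5 65
[26, 196, 35, 134] 98.3 62
[273, 252, 281, 190] 97.4 62
[201, 210, 214, 162] 105.2 49
[164, 211, 178, 256] 72.7 47
201
[13, 241, 127, 344] 42.1 153
[289, 87, 355, 147] 42.3 89
[39, 235, 84, 185] 132.0 67
[69, 272, 116, 313] 41.1 62
[65, 267, 111, 308] 41.7 61
[218, 237, 224, 185] 96.6 52
[112, 188, 126, 237] 74.1 50
[239, 182, 243, 137] 95.1 45
```

```bash
python3 -m creep '[0,0,-1.5,0,0,0,7, 0,0,-2,0,0,0,6, 0,0,-1.7,0,0,0,6, 0,0,-1.2,0,0,0,6, 0,0,-1,0,0,0,6, 0,0,0,0,0,0,6, 0,0,0,0,0,0,3, 0,0,0,0,0,0,3, 0,0,0,0,0,0,3, 0,0,0,0,0,0,3, 0,0,0,0,0,0,3, 0,0,0,0,0,0,3]' 50
python3 -m creep '[0,0,0,0,0,0.1,3, 0,0,0,0,0,0.1,3, 0,0,0,0,0,0.1,3, 0,0,0,0,0,0,3, 0,0,0,0,0,0,3]'
python3 -m creep '[0,0,0,0,0,0,6, 0,0,0,0,0,0,6, 0,0,0,0,0,0,6, 0,0,2,0,0,0,8, 0,0,2.5,0,0,-0.15,8, 0,0,2,0,0,-0.15,8, 0,0,1,0,0,0,8, 0,0,0,0,0,0,8, 0,0,0,0,0,0,8]'
python3 - <<'E'
from slot import *
c,im=wsnap('w16');s=robot.get_state();print(s['eef_pos'],s['eef_rot'],s['moment'])
for z in (187,201): print(z); lines('w16',514.8,156,z)
E
```

```text
time: 53.85
eef_pos: [515.4, 156.9, 238.7]
eef_rot: [180.0, 0.1, -173.1]
wrist_force: [-2.1, 0.2, 6.8]
opening: 38.6
grasp_force: 50.4
time: 54.35
eef_pos: [515.3, 157.0, 238.7]
eef_rot: [180.0, 0.1, -155.9]
wrist_force: [-0.8, 0.7, 5.8]
opening: 38.6
grasp_force: 50.7
time: 55.25
eef_pos: [514.6, 156.6, 312.1]
eef_rot: [-180.0, -0.1, -172.9]
wrist_force: [-0.7, 0.6, -0.4]
opening: 79.7
grasp_force: 0.0
[514.42671944 156.46605128 311.76275896] [-1.79971447e+02 -9.93583121e-02 -1.72972168e+02] [0.01029339 0.049103   0.02209262]
187
[48, 209, 129, 345] 59.2 158
[44, 201, 98, 292] 59.3 105
[2, 393, 81, 348] 150.3 90
[0, 379, 65, 340] 149.0 75
[77, 193, 139, 154] 147.8 73
[43, 386, 104, 351] 150.2 70
[102, 249, 134, 302] 58.9 61
[36, 143, 60, 94] 116.1 54
[295, 198, 300, 145] 95.4 53
[83, 219, 111, 264] 58.1 53
201
[8, 200, 85, 329] 59.2 150
[74, 264, 121, 342] 58.9 91
[323, 130, 364, 199] 59.3 80
[12, 281, 60, 334] 47.8 71
[0, 369, 57, 337] 150.7 65
[217, 256, 223, 204] 96.6 52
[239, 189, 243, 143] 95.0 46
```

```bash
python3 -m creep '[0,1,0,0,0,-0.119,6, 0,2,0,0,0,-0.119,6, -0.2,2.5,0,0,0,-0.119,6, -0.2,3,0,0,0,-0.119,6, -0.2,3,-1,0,0,-0.119,6, -0.3,3,-1.5,0,0,0,6, -0.3,3,-2,0,0,0,6, -0.3,3,-2,0,0,0,6, -0.3,2.2,-2,0,0,0,6, 0,1,-1,0,0,0,6, 0,0,0,0,0,0,6, 0,0,0,0,0,0,6, 0,0,0,0,0,0,6]'
python3 - <<'E'
from slot import *
c,im=wsnap('w17');s=robot.get_state();print(s['eef_pos'],s['eef_rot'],s['joint_pos'].round())
n=400;W=rect('w17',510,385,9,60,n)
g=W.astype(int);sh=((g.min(2)>95)&(g.max(2)-g.min(2)<40)).astype(np.uint8)
bl=((g.max(2)<60)&(g.max(2)-g.min(2)<18)).astype(np.uint8)
for nm,m in(('shaft',sh),('grip',bl)):
    k,l,st,ce=cv2.connectedComponentsWithStats(cv2.morphologyEx(m,cv2.MORPH_OPEN,np.ones((3,3))))
    for i in range(1,k):
        if st[i,4]>400:
            p=np.argwhere(l==i)[:,::-1].astype(np.float32);r=cv2.minAreaRect(p);d=np.linalg.svd(p-p.mean(0),full_matrices=False)[2][0] if len(p)<9e4 else 0
            print(nm,st[i,4],'c',np.array(r[0])*120/n+[450,325],'size',np.array(r[1])*120/n,'dir',np.degrees(np.arctan2(d[1],d[0])))
cv2.imwrite('pics/rect.png',W)
E
```

```text
time: 56.6
eef_pos: [498.3, 392.0, 219.0]
eef_rot: [180.0, 0.1, 152.7]
wrist_force: [-0.6, 0.1, 1.4]
opening: 60.2
grasp_force: 0.0
[498.19810855 392.23786466 219.05793687] [1.79936445e+02 6.87467305e-02 1.52677501e+02] [-53.  35.  15.  95. -11.  51.  29.]
shaft 4113 c [536.06112671 372.81957703] size [ 8.18775272 53.05158691] dir 152.28516
grip 6877 c [496.05481567 393.25894928] size [18.30702667 37.4674324 ] dir 152.07715
```

```bash
python3 -m creep '[-0.2,0.15,-2,0,0,0,5, 0,0,-2.5,0,0,0,5, 0,0,-2.5,0,0,0,5, 0,0,-2.5,0,0,0,5, 0,0,-2,0,0,0,5, 0,0,-1.5,0,0,0,5, 0,0,-0.8,0,0,0,5, 0,0,0,0,0,0,5, 0,0,0,0,0,0,5]'
```

```text
time: 57.55
eef_pos: [495.6, 395.3, 80.8]
eef_rot: [179.9, 0.0, 152.8]
wrist_force: [-0.3, 0.8, 0.4]
opening: 50.1
grasp_force: 0.0
```

```bash
python3 -m creep '[0.06,-0.15,-0.45,0,0,0,5, 0,0,0,0,0,0,5, 0,0,0,0,0,0,1.2, 0,0,0,0,0,0,1.2, 0,0,0,0,0,0,1.2, 0,0,0,0,0,0,1.2, 0,0,0,0,0,0,1.2, 0,0,0,0,0,0,1.2, 0,0,0,0,0,0,1.2, 0,0,0,0,0,0,1.2]' 60
python3 -c "
from h import *
s=robot.get_state();print(s['eef_pos'],s['eef_rot'],s['wrist_force'])"
```

```text
time: 58.55
eef_pos: [495.9, 393.9, 75.9]
eef_rot: [180.0, 0.0, 152.8]
wrist_force: [-0.0, 0.6, 5.7]
opening: 16.4
grasp_force: 60.1
[495.87168521 393.86351041  75.85141865] [1.79958020e+02 1.56062112e-02 1.52801326e+02] [-0.04725039  0.57539273  5.67783109]
```

```bash
python3 -m creep '[0,0,1,0,0,0,1.2, 0,0,2,0,0,0,1.2, 0,0,3,0,0,0,1.2, 0,0,3,0,0,0,1.2, 0,0,3,0,0,-0.135,1.2, 0,0,3,0,0,-0.135,1.2, 0,0,2,0,0,-0.135,1.2, 0,0,1.5,0,0,-0.135,1.2, 0.5,-1,0,0,0,-0.135,1.2, 1,-2,0,0,0,-0.135,1.2, 1,-2,0,0,0,-0.135,1.2, 1,-2,0,0,0,-0.135,1.2, 1,-2,0,0,0,-0.135,1.2, 1,-2,0,0,0,-0.135,1.2, 1,-2,0,0,0,-0.135,1.2, 0.9,-1.3,0,0,0,-0.135,1.2, 0,0,0,0,0,0,1.2, 0,0,0,0,0,0,1.2]'
python3 -c "
from h import *
wsnap('w18');s=robot.get_state();print(s['eef_pos'],s['eef_rot'],s['wrist_force'],s['joint_pos'].round())"
```

```text
time: 60.35
eef_pos: [569.1, 251.2, 260.3]
eef_rot: [-180.0, 0.0, 60.2]
wrist_force: [0.3, 0.0, -0.7]
opening: 16.0
grasp_force: 59.4
[568.85878879 251.90816919 260.25621464] [-1.79931677e+02 -1.14079290e-02  6.02316430e+01] [ 0.06602511 -0.2885393  -0.73916198] [-55.  36.  40.  97. -27.  57. -36.]
```

```bash
python3 - <<'E'
from h import *
c,im=wload('w18');s=json.load(open('pics/w18.json'));y=np.radians(s['eef_rot'][2]);d=-np.array([np.cos(y),np.sin(y)]);p=np.array(s['eef_pos'][:2]);z=s['eef_pos'][2]-66.85
L=[w2px(c,(*(p+d*k),z)) for k in(0,18.4,72.4)];print(L)
st=np.array([515.3,156.9]);e=np.array([.503,.864])
M=[w2px(c,(*(st+e*k),191.5)) for k in(-16,0,16)];print(M)
cv2.imwrite('pics/m4.png',cv2.resize(im[180:480,170:470],(600,600),interpolation=3))
E
```

```text
[array([315.9, 328.4]), array([316.1, 372.6]), array([316.3, 486.1])]
[array([316.8, 572.6]), array([316.9, 546.4]), array([317.1, 518.9])]
```

View pics/m4.png

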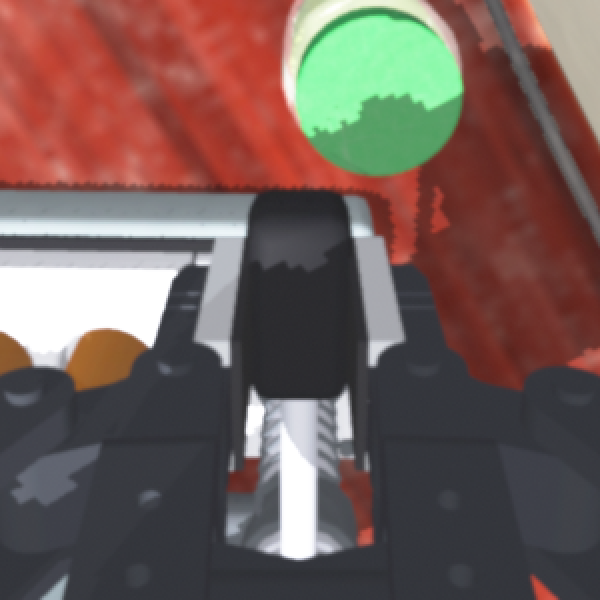

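```bash
python3 -m creep '[0.11,-0.07,-0.19,0,0,-0.006,1.2, 0,0,0,0,0,0,1.2, 0,0,0,0,0,0,1.2, 0,0,0,0,0,0,1.2]'
cat > off.py <<'E'
from h import *
s=robot.get_state();p=np.array(s['eef_pos']);d=p[:2]-[515.3,156.9]
print('lat %.2f dist %.2f pinz %.2f origin %.1f'%(d@[.864,-.503],d@[.503,.864],p[2]-66.85,d@[.503,.864]-18.4),s['eef_rot'].round(2),s['wrist_force'].round(1),s['moment'].round(2),s['opening'].round(1))
E
python3 off.py
```

```text
time: 60.8
eef_pos: [570.6, 250.2, 258.5]
eef_rot: [-180.0, -0.0, 59.7]
wrist_force: [1.0, -0.6, 0.6]
opening: 16.5
grasp_force: 59.4Traceback (most recent call last):
  File "off.py", line 3, in <module>
    print('lat %.2f dist %.2f pinz %.2f origin %.1f'%(d@[.864,-.503],d@[.503,.864],p[2]-66.85,d@[.503,.864]-18.4),s['eef_rot'].round(2),s['wrist_force'].round(1),s['moment'].round(2),s['opening'].round(1))
                                                                                                                                                                                       ^^^^^^^^^^^^^^^^^^
AttributeError: 'float' object has no attribute 'round'
```

```bash
sed -i "s/,s\['opening'\].round(1)//" off.py
python3 -m creep '[-0.3,-0.4,0,0,0,0,1.2, -0.4,-0.69,0,0,0,0,1.2, -0.35,-0.61,0,0,0,0,1.2, -0.25,-0.43,0,0,0,0,1.2, 0,0,0,0,0,0,1.2, 0,0,0,0,0,0,1.2]'; python3 off.py
```

```text
time: 61.4
eef_pos: [557.7, 228.7, 258.6]
eef_rot: [-180.0, -0.0, 59.6]
wrist_force: [0.1, -0.4, -0.9]
opening: 16.3
grasp_force: 59.4
lat 0.53 dist 83.34 pinz 191.75 origin 64.9 [-1.800e+02 -2.000e-02  5.963e+01] [ 0.1 -0.4 -0.9] [ 0.06 -0.02  0.01]
```

```bash
python3 -m creep '[-0.16,-0.2,0,0,0,0,1.2, -0.13,-0.21,0,0,0,0,1.2, -0.13,-0.22,0,0,0,0,1.2, 0,0,0,0,0,0,1.2]'; python3 off.py
python3 -m creep '[-0.15,-0.26,0,0,0,0,1.2, -0.15,-0.26,0,0,0,0,1.2, 0,0,0,0,0,0,1.2]'; python3 off.py
```

```text
time: 61.8
eef_pos: [553.4, 221.9, 258.5]
eef_rot: [-180.0, 0.0, 59.6]
wrist_force: [-0.2, 0.2, 0.2]
opening: 16.4
grasp_force: 59.4
lat 0.19 dist 75.30 pinz 191.63 origin 56.9 [-1.800e+02  2.000e-02  5.961e+01] [-0.2  0.2  0.2] [ 0.    0.01 -0.03]
time: 62.1
eef_pos: [550.3, 216.6, 258.5]
eef_rot: [-180.0, 0.0, 59.6]
wrist_force: [0.5, -0.2, -0.7]
opening: 16.5
grasp_force: 59.4
lat 0.26 dist 69.17 pinz 191.66 origin 50.8 [-1.80e+02  2.00e-02  5.96e+01] [ 0.5 -0.2 -0.7] [ 0.07 -0.03 -0.04]
```

```bash
python3 -m creep '[-0.25,-0.43,0,0,0,0,1.2, -0.25,-0.43,0,0,0,0,1.2, -0.25,-0.43,0,0,0,0,1.2, -0.25,-0.43,0,0,0,0,1.2, 0,0,0,0,0,0,1.2]'; python3 off.py
python3 -m creep '[-0.2,-0.35,0,0,0,0,1.2, -0.15,-0.26,0,0,0,0,1.2, 0,0,0,0,0,0,1.2, 0,0,0,0,0,0,1.2]'; python3 off.py
```

```text
time: 62.6
eef_pos: [540.2, 199.0, 258.6]
eef_rot: [-180.0, 0.0, 59.6]
wrist_force: [0.1, 0.0, 0.3]
opening: 16.3
grasp_force: 59.4
lat 0.31 dist 48.88 pinz 191.71 origin 30.5 [-1.7999e+02  2.0000e-02  5.9570e+01] [0.1 0.  0.3] [-0.01 -0.02 -0.01]
time: 63.0
eef_pos: [537.0, 193.9, 258.5]
eef_rot: [180.0, -0.0, 59.6]
wrist_force: [0.3, -0.2, -1.6]
opening: 16.5
grasp_force: 59.4
lat 0.16 dist 42.89 pinz 191.68 origin 24.5 [ 1.800e+02 -1.000e-02  5.964e+01] [ 0.3 -0.2 -1.6] [-0.03 -0.04 -0.  ]
```

```bash
python3 -m creep '[-0.1,-0.17,0,0,0,0,1.2, 0,0,0,0,0,0,1.2, -0.1,-0.17,0,0,0,0,1.2, 0,0,0,0,0,0,1.2]'; python3 off.py
python3 -m creep '[-0.1,-0.17,0,0,0,0,1.2, 0,0,0,0,0,0,1.2, 0,0,0,0,0,0,1.2]'; python3 off.py
```

```text
time: 63.4
eef_pos: [534.9, 190.1, 258.5]
eef_rot: [-180.0, 0.0, 59.6]
wrist_force: [-0.6, -0.4, -1.0]
opening: 16.4
grasp_force: 59.4
lat 0.20 dist 38.57 pinz 191.63 origin 20.2 [-1.800e+02  1.000e-02  5.962e+01] [-0.6 -0.4 -1. ] [-0.02 -0.04 -0.02]
time: 63.7
eef_pos: [534.0, 188.7, 258.5]
eef_rot: [-180.0, -0.0, 59.6]
wrist_force: [0.8, -0.2, -1.2]
opening: 16.2
grasp_force: 59.4
lat 0.12 dist 36.91 pinz 191.67 origin 18.5 [-180.     -0.     59.64] [ 0.8 -0.2 -1.2] [ 0.03 -0.01 -0.01]
```

```bash
for i in 1; do python3 -m creep '[-0.07,-0.12,0,0,0,0,1.2, 0,0,0,0,0,0,1.2, 0,0,0,0,0,0,1.2]'; python3 off.py; python3 -m creep '[-0.07,-0.12,0,0,0,0,1.2, 0,0,0,0,0,0,1.2, 0,0,0,0,0,0,1.2]'; python3 off.py; done
```

```text
time: 64.0
eef_pos: [533.7, 188.4, 258.7]
eef_rot: [180.0, -0.1, 59.7]
wrist_force: [3.2, 5.0, -2.8]
opening: 16.3
grasp_force: 59.3
lat 0.05 dist 36.48 pinz 191.83 origin 18.1 [ 1.7997e+02 -9.0000e-02  5.9670e+01] [ 3.2  5.  -2.8] [ 0.98 -0.68  0.01]
time: 64.3
eef_pos: [533.5, 188.2, 258.8]
eef_rot: [179.9, -0.2, 59.7]
wrist_force: [5.1, 6.9, -3.7]
opening: 16.6
grasp_force: 59.0
lat -0.05 dist 36.19 pinz 191.93 origin 17.8 [179.93  -0.19  59.72] [ 5.1  6.9 -3.7] [ 1.58 -1.07 -0.  ]
```

```bash
python3 -m creep '[0.08,0.14,0,0,0,0,1.2, 0,0,-0.1,0,0,0,1.2, 0,0,0,0,0,0,2, 0,0,0,0,0,0,3.5, 0,0,0,0,0,0,3.5, 0,0,0,0,0,0,3.5, 0,0,0,0,0,0,3.5, 0,0,2,0,0,0,3.5, 0,0,3,0,0,0,4, 0,0,3,0,0,0,6, 0.5,1,2,0,0,0,6, 1,2,0,0,0,0,6, 0,0,0,0,0,0,6, 0,0,0,0,0,0,6, 0,0,0,0,0,0,6]'; python3 off.py
python3 - <<'E'
from slot import *
wsnap('w19');c,im=wload('w19')
st=np.array([515.3,156.9]);e=np.array([.503,.864])
print([w2px(c,(*(st+e*k),z)) for k,z in((0,210),(20,200),(56,200))])
# dark grip in rectified view at z=200
W=rect('w19',540,200,199,50,400);g=W.astype(int);m=((g.max(2)<70)&(g.max(2)-g.min(2)<18)).astype(np.uint8)
k,l,s,ce=cv2.connectedComponentsWithStats(cv2.morphologyEx(m,cv2.MORPH_OPEN,np.ones((5,5))))
for i in range(1,k):
    if s[i,4]>500:
        r=cv2.minAreaRect(np.argwhere(l==i)[:,::-1].astype(np.float32));q=np.array(r[0])/4+[490,150]-st
        print(s[i,4],'along y %.1f x %.1f'%(q@e,q@[.864,-.503]),np.array(r[1])/4,r[2])
for z in(187,201):lines('w19',515.3,156.9,z)
E
```

```text
time: 65.8
eef_pos: [548.0, 216.7, 357.1]
eef_rot: [-180.0, 0.1, 59.6]
wrist_force: [0.4, 0.1, 1.0]
opening: 60.2
grasp_force: 0.0
lat -1.76 dist 68.10 pinz 290.22 origin 49.7 [-1.7998e+02  8.0000e-02  5.9570e+01] [0.4 0.1 1. ] [ 0.01  0.02 -0.01]
[array([320.8, 362.5]), array([320.7, 323.4]), array([320.5, 266.7])]
823 along y 26.5 x 50.9 [8.84746742 7.91834545] 86.8201675415039
853 along y 4.0 x -28.1 [17.  6.] 90.0
14925 along y 41.8 x -22.9 [38.51424408 69.90067291] 63.98321533203125
2029 along y 85.3 x -12.4 [ 3.20093918 51.8803215 ] 59.868282318115234
[269, 1, 345, 139] 61.2 157
[247, 361, 357, 297] 149.8 127
[30, 260, 86, 353] 58.9 108
[272, 191, 343, 150] 150.0 81
[33, 256, 75, 324] 58.3 79
[304, 246, 361, 214] 150.7 65
[262, 0, 293, 56] 61.0 64
[150, 338, 204, 304] 147.8 63
[280, 341, 334, 310] 150.1 62
[76, 314, 105, 362] 58.9 56
[298, 69, 375, 208] 61.0 158
[285, 57, 353, 179] 60.9 139
[61, 4, 113, 95] 60.3 104
[318, 397, 387, 359] 151.2 78
[81, 321, 118, 378] 57.0 67
[85, 334, 115, 384] 59.0 58
[193, 396, 241, 367] 148.9 56
[39, 196, 68, 244] 58.9 56
[43, 188, 90, 160] 149.2 54
[289, 287, 316, 332] 59.0 52
```

```bash
python3 - <<'E'
from slot import *
c,im=wload('w19');st=np.array([515.3,156.9]);e=np.array([.503,.864]);x=np.array([.864,-.503])
for k in range(12,76,4):
    print(k,[im[int(v),int(u)].tolist() for u,v in [w2px(c,(*(st+e*k+x*o),200)) for o in(-14,-5,0,5,14)]])
# arm: handle & bar in a rectified strip at z=140, row direction
W=rect('w19',470,183,140,60,400);lines('w19',460,190,140)
s=robot.get_state();print(s['time'])
E
```

```text
12 [[46, 133, 172], [38, 99, 126], [222, 211, 207], [72, 114, 137], [37, 102, 131]]
16 [[61, 176, 223], [39, 101, 128], [232, 224, 221], [91, 126, 147], [38, 100, 128]]
20 [[55, 161, 208], [74, 219, 249], [232, 224, 222], [73, 136, 169], [70, 206, 244]]
24 [[38, 104, 133], [70, 199, 240], [215, 202, 199], [132, 139, 148], [36, 99, 127]]
28 [[92, 104, 110], [44, 41, 41], [48, 44, 43], [40, 37, 36], [33, 87, 111]]
32 [[111, 103, 97], [50, 46, 46], [48, 44, 45], [44, 40, 40], [155, 150, 148]]
36 [[110, 102, 97], [41, 39, 38], [50, 47, 47], [44, 40, 40], [174, 167, 165]]
40 [[60, 56, 54], [22, 20, 20], [49, 45, 45], [47, 42, 43], [148, 142, 141]]
44 [[243, 238, 237], [23, 20, 21], [27, 24, 22], [26, 24, 24], [148, 142, 142]]
48 [[143, 137, 137], [23, 21, 20], [25, 23, 23], [25, 23, 23], [148, 142, 141]]
52 [[145, 140, 139], [22, 20, 20], [24, 23, 22], [25, 22, 23], [147, 141, 140]]
56 [[147, 141, 140], [23, 22, 22], [25, 22, 21], [25, 24, 23], [147, 141, 140]]
60 [[245, 241, 240], [19, 17, 18], [20, 19, 18], [19, 17, 17], [147, 141, 140]]
64 [[245, 241, 240], [111, 103, 99], [112, 105, 100], [111, 104, 99], [244, 240, 239]]
68 [[245, 241, 240], [242, 237, 236], [168, 162, 160], [235, 230, 230], [242, 238, 238]]
72 [[245, 241, 241], [242, 238, 237], [244, 240, 238], [244, 240, 239], [145, 140, 139]]
[2, 247, 39, 300] 55.1 64
[0, 247, 38, 299] 53.8 64
65.85
```

```bash
python3 - <<'E'
from slot import *
c,im=wload('w19');st=np.array([515.3,156.9]);e=np.array([.503,.864]);x=np.array([.864,-.503])
def prof(o,z,ks):
    return ''.join('G' if (b[2]-b[0]>45) else ('k' if b.max()<70 else '.') for b in [im[int(round(v)),int(round(u))].astype(int) for u,v in [w2px(c,(*(st+e*k+x*o),z)) for k in ks]])
ks=range(-25,70)
for o in(-16,-14,-12,12,14,16): print(o,prof(o,187,ks), 'rim expected idx',25+round((400-o*o)**.5))
for o in(-6,0,6): print(o,prof(o,199,ks))
for k in (-4,0,4,10): print('x prof',k,prof.__call__ and ''.join('G' if b[2]-b[0]>45 else '.' for b in [im[int(round(v)),int(round(u))].astype(int) for u,v in [w2px(c,(*(st+e*k+x*o),187)) for o in range(-30,31)]]))
E
```

```text
-16 kkkkkkGGGGGGGGGGGGGGGGGGGGGGGGGGGGGGGGGGGGGGG.............kk................................... rim expected idx 37
-14 kkkkkGGGGGGGGGGGGGGGGGGGGGGGGGGGGGGGGGGGGGGGGGGG...........k................................... rim expected idx 39
-12 kkkkkGGGGGGGGGGGGGGGGGGGGGGGGGGGGGGGGGGGGGGGGGGGGGG........k................................... rim expected idx 41
12 .....GGGGGG.GGGGGGGGGGGGGGGGGGGGGGGGGGGGGGGGGGGGGGG.kkkkkkk.................kk................. rim expected idx 41
14 .....GGGGGGGGGGGGGGGGGGGGGGGGGGGGGGGGGGGGGGGGGGGGG............................................. rim expected idx 39
16 .....GGGGGGGGGGGGGGGGGGGGGGGGGGGGGGGGGGGGGGGGGGGGG............................................. rim expected idx 37
-6 kkkkkkkkkk.....................GGGGGGGGGGGGGGGGGGGGGkkkkkkkkkkkkkkkkkkkkkkkkkkkkkkkkkkk........
0 ..................................................kkkkkkkkkkkkkkkkkkkkkkkkkkkkkkkkkkkkkk.......
6 .................................GGGGGGGGGGGGGGGGGkkkkkkkkkkkkkkkkkkkkkkkkkkkkkkkkkkkkkk.......
x prof -4 .GGGGGGGG.GGGGGGGGGGGGG..................GGGGGGGGGGG.........
x prof 0 ...........GGGGGGGGGGGGGGG...........GGGGGGGGGGGGGGGG........
x prof 4 ..........GGGGGGGGGGGGGGGGGG.......GGGGGGGGGGGGGGGGG.........
x prof 10 ...........GGGGGGGGGGGGGGGGG.......GGGGGGGGGGGGGGGG..........
```

```bash
python3 -m creep '[0.46,0.52,0,0,0,0,0, 0.4,0.6,0,0,0,0,0, 0,0,0,0,0,0,0, 0,0,-2,0,0,0,0, 0,0,-2.5,0,0,0,0, 0,0,-2.5,0,0,0,0, 0,0,-2,0,0,0,0, 0,0,-1.1,0,0,0,0, 0,0,0,0,0,0,0, 0,0,0,0,0,0,0]'; python3 off.py
python3 -m creep '[-0.15,-0.26,0,0,0,0,0, -0.15,-0.26,0,0,0,0,0, 0,0,0,0,0,0,0]'; python3 off.py
python3 -m creep '[-0.1,-0.17,0,0,0,0,0, 0,0,0,0,0,0,0, 0,0,0,0,0,0,0]'; python3 off.py
```

```text
time: 66.85
eef_pos: [557.5, 228.9, 257.2]
eef_rot: [180.0, -0.0, 59.6]
wrist_force: [-0.1, 0.3, -0.1]
opening: 0.1
grasp_force: 0.0
lat 0.25 dist 83.46 pinz 190.35 origin 65.1 [ 1.7996e+02 -3.0000e-02  5.9630e+01] [-0.1  0.3 -0.1] [-0.    0.02 -0.04]
time: 67.15
eef_pos: [554.1, 223.2, 257.2]
eef_rot: [180.0, -0.0, 59.6]
wrist_force: [-0.0, -0.2, 0.7]
opening: -0.1
grasp_force: 0.0
lat 0.18 dist 76.75 pinz 190.32 origin 58.4 [ 1.7998e+02 -4.0000e-02  5.9600e+01] [-0.  -0.2  0.7] [-0.01 -0.02  0.03]
time: 67.45
eef_pos: [553.0, 222.0, 256.6]
eef_rot: [180.0, -0.0, 59.6]
wrist_force: [0.4, -0.3, 0.7]
opening: 0.2
grasp_force: 0.0
lat -0.17 dist 75.26 pinz 189.73 origin 56.9 [ 1.800e+02 -1.000e-02  5.964e+01] [ 0.4 -0.3  0.7] [-0.02  0.04  0.02]
```

```bash
for i in 1; do python3 -m creep '[-0.1,-0.17,0,0,0,0,0, 0,0,0,0,0,0,0, 0,0,0,0,0,0,0]' >/dev/null; python3 off.py
python3 -m creep '[-0.1,-0.17,0,0,0,0,0, 0,0,0,0,0,0,0, 0,0,0,0,0,0,0]'>/dev/null; python3 off.py
python3 -m creep '[-0.1,-0.17,0,0,0,0,0, 0,0,0,0,0,0,0, 0,0,0,0,0,0,0]'>/dev/null; python3 off.py; done
```

```text
lat -0.17 dist 73.21 pinz 189.63 origin 54.8 [-180.      0.     59.63] [ 0.2  0.4 -0.2] [-0.08 -0.   -0.03]
lat -0.20 dist 71.22 pinz 189.65 origin 52.8 [-180.      0.     59.63] [-0.6  0.1 -0.4] [ 0.   -0.04  0.02]
lat -0.20 dist 69.26 pinz 189.65 origin 50.9 [-180.     -0.     59.63] [-0.6  0.2  0.9] [-0.01  0.04  0.02]
```

```bash
for i in 1; do python3 -m creep '[-0.05,-0.09,0,0,0,0,0, 0,0,0,0,0,0,0, 0,0,0,0,0,0,0]' >/dev/null; python3 off.py
python3 -m creep '[-0.05,-0.09,0,0,0,0,0, 0,0,0,0,0,0,0, 0,0,0,0,0,0,0]'>/dev/null; python3 off.py
python3 -m creep '[-0.05,-0.09,0,0,0,0,0, 0,0,0,0,0,0,0, 0,0,0,0,0,0,0]'>/dev/null; python3 off.py; done
```

```text
lat -0.17 dist 68.37 pinz 189.69 origin 50.0 [ 1.800e+02 -1.000e-02  5.964e+01] [0.3 0.4 0. ] [ 0.13 -0.   -0.03]
lat -0.18 dist 67.89 pinz 189.93 origin 49.5 [ 1.7998e+02 -7.0000e-02  5.9660e+01] [1.5 3.  0.8] [ 0.5  -0.28  0.01]
lat -0.11 dist 67.48 pinz 190.18 origin 49.1 [ 1.7995e+02 -1.4000e-01  5.9680e+01] [3.4 4.5 2.2] [ 0.95 -0.53  0.01]
```

```bash
python3 -m creep '[0.2,0.35,0,0,0,0,0, 0.5,0.86,0,0,0,0,0, 0.5,0.86,1,0,0,0,0, 0,0,3,0,0,0,0, 0,0,3,0,0,0,0, 0,-1,3,0,0,0,0, -1,-2,1,0,0,0,0, -2,-2,0,0,0,0,3, -2,-2,0,0,0,0,6, -2,-1,0,0,0,0,8, 0,0,0,0,0,0,8, 0,0,0,0,0,0,8, 0,0,0,0,0,0,8]'
python3 - <<'E'
from slot import *
wsnap('w20')
print('slot');lines('w20',515.3,156.9,187);print('arm');lines('w20',455,192,140)
c,im=wload('w20');st=np.array([515.3,156.9]);e=np.array([.503,.864]);x=np.array([.864,-.503])
print(robot.get_state()['eef_pos'],[w2px(c,(*(st-93*x),176))])
for k in (130,150): # arm profile across, arm upper face z=140, k mm from stud
    print(k,[int(im[int(v),int(u)].mean()) if 0<=u<640 and 0<=v<480 else -1 for u,v in [w2px(c,(*(st-k*x+e*o),140)) for o in range(-28,29,2)]])
E
```

```text
time: 70.55
eef_pos: [491.3, 155.8, 366.9]
eef_rot: [179.9, -0.0, 59.7]
wrist_force: [0.8, 0.3, -0.2]
opening: 79.7
grasp_force: 0.0
slot
[125, 321, 199, 279] 150.4 85
[299, 219, 368, 179] 149.9 79
[301, 244, 367, 206] 150.1 76
[300, 219, 363, 183] 150.3 72
[134, 322, 196, 285] 149.2 72
[307, 245, 363, 212] 149.5 65
[277, 5, 305, 58] 62.2 59
[149, 339, 199, 308] 148.2 58
[308, 219, 359, 190] 150.4 58
[1, 341, 51, 313] 150.8 57
arm
[17, 111, 195, 5] 149.2 207
[2, 119, 133, 41] 149.2 152
[166, 109, 292, 36] 149.9 145
[157, 115, 265, 52] 149.7 125
[72, 171, 158, 120] 149.3 99
[107, 149, 193, 99] 149.8 99
[315, 38, 376, 2] 149.5 70
[235, 74, 295, 40] 150.5 68
[224, 396, 276, 366] 150.0 60
[134, 190, 165, 239] 57.7 57
[491.28002347 155.74200394 366.70227949] [array([200.3, 209.8])]
130 [103, 102, 103, 100, 118, 207, 238, 236, 236, 236, 105, 96, 100, 101, 100, 102, 102, 104, 102, 81, 47, 45, 45, 45, 47, 46, 47, 67, 168]
150 [101, 106, 101, 48, 58, 200, 237, 236, 237, 176, 74, 96, 100, 101, 102, 102, 102, 104, 105, 84, 46, 45, 47, 46, 81, 241, 244, 241, 244]
```

```bash
python3 -c "
from plant import robot
print(robot.hand_in())"
```

```text
the job is handed in; nothing more can be done
None
```

The job is handed in at about 71 s, and no verdict came back: three bottles stand in the nests with labels to the reader, the arm is at its stop, the nut is within about 1° of home, and the pin is pushed in against the nut; I did not measure the pad pressure on the caps.

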